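Load a sample carrier's spring drawer and lock it with its pin

TASK

Press the button on top of the white sample carrier so that its drawer springs out by itself, without the gripper in its way, and stand every sample pot on the bench upright on the floor of the drawer. Push the drawer fully home until it latches, then lock it: take the lock pin from its stand, put its tip into the slot in the carrier's top, feel along the slot for the hole hidden underneath, let the pin drop fully home and let go. Leave the bottle, tube rack and calculator where they are.

Things in the scene. Friction and masses are not known exactly. Their poses are not given: they have to be found in the camera images.
- cabinet: the sample carrier, a white box 190 mm deep (x) x 250 wide (y) x 95 high, fixed to the bench. Origin: centre of its underside; its own +x points from the front (drawer side) to the back, so the drawer comes out towards its -x; y is across, z up. The top is a flat plate 6 mm thick, top face at z 95
- drawer_slide (a joint): the grey-fronted drawer in the carrier's front: travel in m, 0 = shut and held by the latch (it can be pushed to -0.003), 0.110 = fully out towards the carrier's -x. A spring pushes it out with 4.5 N when shut and 1.4 N when fully out; the latch lets it go when the button is pressed about 5 mm or more, and catches it again when it is pushed to 0 or slightly beyond, which takes about 7 to 12 N
- drawer: the drawer. Origin: centre of the drawer's inner floor, 14 mm above the bench, moves with the drawer; axes as the carrier's. The inside is 96 mm (x) x 218 (y), split by thin walls into 5 compartments side by side; walls 18 mm above the floor, front panel 52 mm above the floor. With the drawer out, its centre is 60 mm in front of the carrier's front face. The front panel is 8 mm thick, 250 wide, from 6 to 62 mm above the bench; its outer face lies 58.5 mm to -x of the origin
- well0 (a point): centre of the floor of drawer compartment 0 of 5 (0 at the carrier's +y side, 44.4 mm apart), 40.4 mm wide in y and 96 mm long in x; moves with the drawer
- well1 (a point): centre of the floor of drawer compartment 1 of 5 (0 at the carrier's +y side, 44.4 mm apart), 40.4 mm wide in y and 96 mm long in x; moves with the drawer
- well2 (a point): centre of the floor of drawer compartment 2 of 5 (0 at the carrier's +y side, 44.4 mm apart), 40.4 mm wide in y and 96 mm long in x; moves with the drawer
- well3 (a point): centre of the floor of drawer compartment 3 of 5 (0 at the carrier's +y side, 44.4 mm apart), 40.4 mm wide in y and 96 mm long in x; moves with the drawer
- well4 (a point): centre of the floor of drawer compartment 4 of 5 (0 at the carrier's +y side, 44.4 mm apart), 40.4 mm wide in y and 96 mm long in x; moves with the drawer
- latch (a joint): the push button on the carrier's top: 0 = up, 0.008 m = fully down; springs back; about 0.8 N to start and 4 N to press fully. A black round cap of 28 mm diameter
- latch_top (a point): centre of the button's top face, 16 mm above the carrier's top when up; press straight down
- slot (a point): centre of the slot in the carrier's top, at the top face. The slot runs along the carrier's y, 50 mm long, and is 12.5 mm wide in x. Underneath, 14 mm below the top face, is a plate with a single hole, 14 mm along y, somewhere along the slot with its centre within 16 mm of the slot's centre; it is different each time and not given. The rest of that plate stops the pin. The pin can only drop fully when the drawer is shut
- pin: the lock pin: a steel shaft 9 mm in diameter and 50 mm long with a chamfered tip, and on top a black square head 22 x 22 x 26 mm (flat sides along the pin's x and y). Origin at the tip, z up the pin: head from 50 to 76 mm. Starts upright in its stand, tip on the bench. In the hole, the head comes to rest on the carrier's top
- pin_tip (a point): the tip of the lock pin
- pin_stand: the pin's stand, a grey block 70 x 70 mm, 40 high, fixed to the bench, with an 11 mm hole through its middle; origin: centre of its underside
- pot0: a sample pot, a cylinder 32 mm in diameter and 30 mm high, white with an orange cap, 35 to 70 g, standing upright on the bench at the start; origin: centre of its underside. Three to five of the five pots are present (all alike)
- pot1: a sample pot, a cylinder 32 mm in diameter and 30 mm high, white with an orange cap, 35 to 70 g, standing upright on the bench at the start; origin: centre of its underside. Three to five of the five pots are present (all alike)
- pot2: a sample pot, a cylinder 32 mm in diameter and 30 mm high, white with an orange cap, 35 to 70 g, standing upright on the bench at the start; origin: centre of its underside. Three to five of the five pots are present (all alike)
- pot3: a sample pot, a cylinder 32 mm in diameter and 30 mm high, white with an orange cap, 35 to 70 g, standing upright on the bench at the start; origin: centre of its underside. Three to five of the five pots are present (all alike)
- pot4: a sample pot, a cylinder 32 mm in diameter and 30 mm high, white with an orange cap, 35 to 70 g, standing upright on the bench at the start; origin: centre of its underside. Three to five of the five pots are present (all alike)
- reagent: bystander: white reagent bottle, 72 mm in diameter, 170 mm high; leave alone
- tube_rack: bystander: white rack 80 x 120 mm with small capped tubes, 46 mm high; leave alone
- calculator: bystander: pocket calculator 70 x 120 x 13 mm lying flat; leave alone

How it is judged (in metres and radians):
On the way, in this order (a step that is already met when the one before it is completed fails the run):
1. the button on the carrier is pressed (value of joint latch above 0.0045 m).
2. the drawer has sprung fully out, its front untouched by the gripper (value of joint drawer_slide above 0.1 m and contact force between the fingers and drawer below 0.5 N), for 0.2 s.
3. every pot stands upright in the open drawer (x of pot0 in the frame of drawer between -0.045 and 0.045 m and y of pot0 in the frame of drawer between -0.11 and 0.11 m and z of pot0 in the frame of drawer between -0.008 and 0.008 m and angle between each of pot0, pot1, pot2, pot3, pot4's own z axis and vertical below 0.2 rad and x of pot1 in the frame of drawer between -0.045 and 0.045 m and y of pot1 in the frame of drawer between -0.11 and 0.11 m and z of pot1 in the frame of drawer between -0.008 and 0.008 m and x of pot2 in the frame of drawer between -0.045 and 0.045 m and y of pot2 in the frame of drawer between -0.11 and 0.11 m and z of pot2 in the frame of drawer between -0.008 and 0.008 m and x of pot3 in the frame of drawer between -0.045 and 0.045 m and y of pot3 in the frame of drawer between -0.11 and 0.11 m and z of pot3 in the frame of drawer between -0.008 and 0.008 m and x of pot4 in the frame of drawer between -0.045 and 0.045 m and y of pot4 in the frame of drawer between -0.11 and 0.11 m and z of pot4 in the frame of drawer between -0.008 and 0.008 m and value of joint drawer_slide above 0.05 m), for 0.2 s.
4. the drawer is pushed home and latched, the front no longer touched, the pots in it (x of pot0 in the frame of drawer between -0.045 and 0.045 m and y of pot0 in the frame of drawer between -0.11 and 0.11 m and z of pot0 in the frame of drawer between -0.008 and 0.008 m and angle between each of pot0, pot1, pot2, pot3, pot4's own z axis and vertical below 0.2 rad and x of pot1 in the frame of drawer between -0.045 and 0.045 m and y of pot1 in the frame of drawer between -0.11 and 0.11 m and z of pot1 in the frame of drawer between -0.008 and 0.008 m and x of pot2 in the frame of drawer between -0.045 and 0.045 m and y of pot2 in the frame of drawer between -0.11 and 0.11 m and z of pot2 in the frame of drawer between -0.008 and 0.008 m and x of pot3 in the frame of drawer between -0.045 and 0.045 m and y of pot3 in the frame of drawer between -0.11 and 0.11 m and z of pot3 in the frame of drawer between -0.008 and 0.008 m and x of pot4 in the frame of drawer between -0.045 and 0.045 m and y of pot4 in the frame of drawer between -0.11 and 0.11 m and z of pot4 in the frame of drawer between -0.008 and 0.008 m and value of joint drawer_slide below 0.004 m and contact force between the fingers and drawer below 0.5 N), for 0.3 s.
5. the lock pin has dropped fully through the slot into the hidden hole (z of pin_tip in the frame of cabinet between 0.035 and 0.049 m and x of pin_tip in the frame of cabinet between 0.042 and 0.058 m and y of pin_tip in the frame of cabinet between -0.064 and -0.016 m and angle between pin's own z axis and vertical below 0.15 rad and value of joint drawer_slide below 0.004 m), for 0.2 s.
At the end, for the whole second after the job is handed in: the drawer is shut (within 4 mm) with every present pot upright in it (within about 11 degrees, on the drawer floor), and the lock pin stands released and at rest in the slot, its head within 4 mm of the carrier's top (all of step 5 and x of pot0 in the frame of drawer between -0.045 and 0.045 m and y of pot0 in the frame of drawer between -0.11 and 0.11 m and z of pot0 in the frame of drawer between -0.008 and 0.008 m and angle between each of pot0, pot1, pot2, pot3, pot4's own z axis and vertical below 0.2 rad and x of pot1 in the frame of drawer between -0.045 and 0.045 m and y of pot1 in the frame of drawer between -0.11 and 0.11 m and z of pot1 in the frame of drawer between -0.008 and 0.008 m and x of pot2 in the frame of drawer between -0.045 and 0.045 m and y of pot2 in the frame of drawer between -0.11 and 0.11 m and z of pot2 in the frame of drawer between -0.008 and 0.008 m and x of pot3 in the frame of drawer between -0.045 and 0.045 m and y of pot3 in the frame of drawer between -0.11 and 0.11 m and z of pot3 in the frame of drawer between -0.008 and 0.008 m and x of pot4 in the frame of drawer between -0.045 and 0.045 m and y of pot4 in the frame of drawer between -0.11 and 0.11 m and z of pot4 in the frame of drawer between -0.008 and 0.008 m and linear speed of pin below 0.02 m/s and contact force between the fingers and pin below 0.1 N); the robot touches nothing.
It fails at once if the drawer strikes the gripper as it springs out, or is pulled by it (velocity of joint drawer_slide above 0.05 m/s and contact force between the fingers and drawer above 8 N).
It fails at once if the reagent is moved by more than 30 mm (distance of reagent from where it was at the start of the episode above 0.03 m).
It fails at once if the tube rack is moved by more than 30 mm (distance of tube_rack from where it was at the start of the episode above 0.03 m).
It fails at once if the calculator is moved by more than 30 mm (distance of calculator from where it was at the start of the episode above 0.03 m).
Of pot0, pot1, pot2, pot3, pot4 only 3 to 5 are there at a start; the rules pass over those that are not, and their reading is None.
At some moment in a run one of pot0, pot1, pot2, pot3, pot4 may be knocked a few centimetres aside while the robot is not near it.
It also fails if it takes over 210 s, if anything falls off the work surface, if the arm or the gripper's body presses on something with over 40 N, if the wrist force passes 120 N, or if a joint passes its speed limit or range.

ROBOT

A 6-joint arm with a two-finger parallel gripper is mounted at the origin on the work surface. World frame = base frame: x ahead of the robot, y to its left, z up, the work surface at z = 0. Lengths are in mm, angles in rad, forces in N, time in s.
With the tool pointing down it reaches from about 300 to 875 mm from the base axis. Payload 6.4 kg.
Tool frame: the origin (TCP) lies midway between the tips of the shut fingers; the grasp point (between the pads) lies behind it (robot.pinch_z is the z of the grasp point in the tool frame, in mm); z points along the fingers, x is the direction in which the jaws open and shut, and the axes are right-handed (so a half turn about z gives the same grasp; the last joint's range is limited). The gripper opens to 88 mm and grips with 3 to 60 N. Pads are 18 mm wide; open, the fingers measure 123 mm over their backs; the gripper's body (75 mm by 187 mm) begins 45 mm behind the grasp point.
Start: joints at [1.11, 0.181, 1.607, -0, 1.354, -0.206], TCP at [144.917, 556.453, 238.714] pointing down, gripper open.
Joint ranges: [-2.99, 2.99], [-0.89, 2.07], [0.3, 2.58], [-1.14, 4.28], [0, 2.63], [-3.12, 3.12]. Speed limits (rad/s): [2.57, 2.57, 3.01, 3.14, 3.14, 3.14].

INTERFACE

Orientations are given as [roll, pitch, yaw] about the fixed x, y, z axes, in that order (R = Rz(yaw) Ry(pitch) Rx(roll)).
In Python, from workcell import robot gives the robot as it stands.
- The arm moves only by the tool move_arm, never from a script. Its argument "motion" is a list of rows, each a list of 7 numbers: the shift along the tool's x, y, z in mm, then the turn, a rotation vector about the tool's x, y, z in rad, then the gripper's target within -1 to 1 (shut at 1, half-way at 0, fully open at -1). In form: [[dx, dy, dz, rx, ry, rz, grip], ...]. A call has 1 to 8 rows; each row shifts and turns the pose as measured when the row begins, along the tool's axes as they then stand; what a row does not reach is not made up. A row lasts 1/12 s, in which the tool goes at most 41.7 mm and 7.16 degrees, less where a joint would pass 70% of its speed; a pose out of reach is approached as far as the arm can. A call is refused whole if a number of a shift passes 41.7 or a number of a turn 0.125, either way. A call with a gripper value outside its range is refused whole. The fingers move at their own pace and stop on an object; "grip_force" is the grip in N (left out, the last holds). Time passes only in rows, so rows that do not move let the fingers close. It gives the time, the measured TCP pose, the force and the opening at its end, in the units of the state.
- robot.read_state(): the state, without advancing time (a new reading comes with each control period).
- robot.get_image(name): name is "side" or "top"; returns the picture (480x640x3 uint8, blue, green, red); there is no depth.
- robot.get_calibration(name): a dict with "fx", "fy", "cx", "cy" (pixels), "k1" (the pictures are not rectified: a ray, as slopes to the right and down, at radius r is drawn at 1 + k1 r^2 times it, then the intrinsics apply), "R" (3x3) and "t" (3): a world point X has camera coordinates R X + t. Camera axes: x right, y down, z forward; pixel columns grow to the right and rows downward; lengths in mm; the calibration is good to about 2 mm. A picture is of the moment at which its call begins. get_calibration takes no time and is no camera call.
- robot.hand_in(): hands the job in, once; it reports no verdict.
The state is a dict: "clock": time; "joints": joint angles; "dq": joint speeds; "tau": joint torques, N m; "eef_pos": TCP position; "tool_rot": TCP orientation; "wrist_force": force on the tool from outside, world axes, zero at the start; "torque": the same for the moment, N m; "opening": finger opening in mm.
Only numpy, scipy, OpenCV 4.12 (cv2) and the standard library are available. Lean on these libraries where they do the work, as an engineer would, in place of code of your own. Each camera call takes 0.05 s, during which the arm holds its last target.

## Working session

There is one attempt and no reset: what is moved stays moved. The work goes in short steps, Python scripts to look and compute and a tool call to move; the robot and the scene stay as the last step left them, time stands still between calls to the robot, and variables do not carry over. Pictures are saved under pics/ and viewed, and the job is handed in when it is done.

Besides the shell and the picture viewer there is one more tool, called in YAML: its name, and indented under it one key for each argument. move_arm: Moves the arm, as the interface text tells. Its arguments: {"type":"object","properties":{"motion":{"type":"array","items":{"type":"array","items":{"type":"number"}}},"grip_force":{"type":"number"}},"required":["motion"]}

```bash
ls; mkdir -p pics; python3 - <<'E'
from workcell import robot
import cv2
print(robot.read_state()); print(robot.pinch_z)
for n in("side","top"):
    print(n,robot.get_calibration(n)); cv2.imwrite(f"pics/{n}0.png",robot.get_image(n))
E
```

```text
pics
{'clock': 0.0, 'joints': array([ 1.10970585e+00,  1.81475184e-01,  1.60797754e+00, -3.52782396e-05,
        1.35383127e+00, -2.06268312e-01]), 'dq': array([ 9.11947417e-05,  1.56177488e-04, -9.50783192e-04, -1.06758092e-03,
       -1.12982819e-03,  5.86339171e-04]), 'tau': array([-6.64168638e-04, -4.33898020e+01, -3.41830337e+01,  6.99842675e-02,
        3.88655858e-02, -2.04047733e-04]), 'eef_pos': array([144.67655572, 555.95203906, 237.86190898]), 'tool_rot': array([-3.14127996e+00,  1.66253779e-03,  1.31598205e+00]), 'wrist_force': array([ 0.17036998,  0.67936066, -0.19674799]), 'torque': array([ 0.04609472, -0.03659824, -0.02760995]), 'opening': 88.31532408620596}
-18.700000000000003
side {'fx': 496.41567142887226, 'fy': 496.41567142887226, 'cx': 318.36783469561516, 'cy': 243.8370224846213, 'k1': 0.025715808809908387, 'R': array([[ 0.98154333, -0.19061605,  0.01543402],
       [-0.09519286, -0.55698231, -0.82505092],
       [ 0.16586443,  0.80835402, -0.56484756]]), 't': array([-513.48259923,  115.77590044, 1166.20156328])}
top {'fx': 434.47111209029066, 'fy': 434.47111209029066, 'cx': 320.3766570668176, 'cy': 240.31571192734341, 'k1': -0.10173825072159458, 'R': array([[-2.83200919e-03, -9.99766863e-01,  2.14055693e-02],
       [-9.91744913e-01,  6.38852818e-05, -1.28226457e-01],
       [ 1.28195196e-01, -2.15920029e-02, -9.91513882e-01]]), 't': array([ -28.56749786,  500.0084132 , 1329.70455838])}
```

View pics/top0.png

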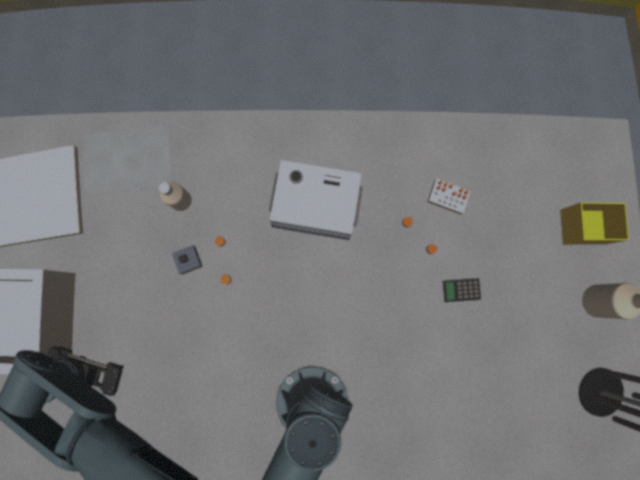

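View pics/side0.png

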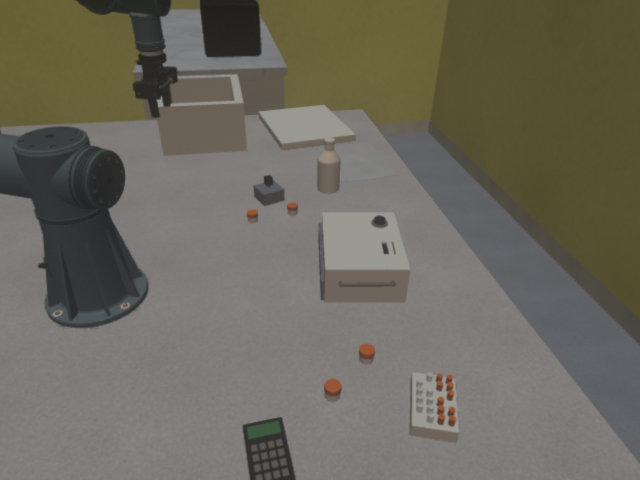

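The top view shows four pots, at (220,241), (226,279), (407,222) and (432,249), and the carrier in the middle. The pin stand is at (187,259).

```bash
cat > h.py <<'E'
import numpy as np, cv2
from workcell import robot
def cal(n):
    c=robot.get_calibration(n); return c,np.array([[c['fx'],0,c['cx']],[0,c['fy'],c['cy']],[0,0,1]])
def ray(n,p):
    c,K=cal(n); d=np.array([c['k1'],0,0,0,0.])
    u=cv2.undistortPointsIter(np.array([[p]],float),K,d,None,None,(3,50,1e-10))[0,0]
    return -c['R'].T@c['t'], c['R'].T@np.array([u[0],u[1],1])
def onz(n,p,z):
    o,v=ray(n,p); return o+v*(z-o[2])/v[2]
def tri(ps,pt):
    A=np.zeros((3,3));b=np.zeros(3)
    for n,p in(("side",ps),("top",pt)):
        o,v=ray(n,p);v=v/np.linalg.norm(v);M=np.eye(3)-np.outer(v,v);A+=M;b+=M@o
    return np.linalg.solve(A,b)
def proj(n,X):
    c,K=cal(n); return cv2.projectPoints(np.array([X],float),cv2.Rodrigues(c['R'])[0],c['t'],K,np.array([c['k1'],0,0,0,0.]))[0].reshape(-1,2)
def crop(img,x0,y0,w,h,s,name):
    cv2.imwrite(name,cv2.resize(img[y0:y0+h,x0:x0+w],None,fx=s,fy=s,interpolation=cv2.INTER_CUBIC))
def orange(img):
    hsv=cv2.cvtColor(img,cv2.COLOR_BGR2HSV); m=cv2.inRange(hsv,(3,140,90),(20,255,255))
    n,l,st,ce=cv2.connectedComponentsWithStats(m)
    return [(ce[i].round(2),st[i,4]) for i in range(1,n) if st[i,4]>20]
E
python3 - <<'E'
from h import *
t=cv2.imread('pics/top0.png');s=cv2.imread('pics/side0.png')
for n,i in(("top",t),("side",s)):
    for c,a in orange(i): print(n,c,a,onz(n,c,30 if n=="top" else 27).round(1))
crop(t,255,145,120,100,6,'pics/c1.png');crop(s,310,205,110,100,7,'pics/c2.png')
crop(t,150,220,100,75,7,'pics/c3.png');crop(s,235,165,80,60,8,'pics/c4.png')
E
```

```text
top [637.28  13.36] 25 [ 1381.9 -1253.1    30. ]
top [407.33 221.45] 51 [ 560.9 -306.7   30. ]
top [219.41 240.78] 51 [498.8 288.   30. ]
top [431.5 248.5] 52 [ 474.1 -381.9   30. ]
top [225.38 279.1 ] 50 [378.7 266.4  30. ]
side [291.92 205.05] 38 [499.1 288.3  27. ]
side [251.91 212.23] 43 [379.6 266.3  27. ]
side [366.67 349.41] 131 [ 561.5 -307.6   27. ]
side [332.38 385.71] 170 [ 474.5 -383.9   27. ]
side [439.43 382.52] 23 [ 672.9 -411.8   27. ]
side [449.71 383.9 ] 21 [ 690.6 -418.2   27. ]
side [450.04 391.71] 24 [ 683.8 -435.1   27. ]
side [440.77 407.42] 26 [ 653.6 -464.5   27. ]
side [451.73 409.5 ] 22 [ 671. -472.   27.]
side [440.93 415.89] 28 [ 646.9 -481.2   27. ]
side [451.93 417.89] 28 [ 664.2 -488.3   27. ]
```

View pics/c1.png

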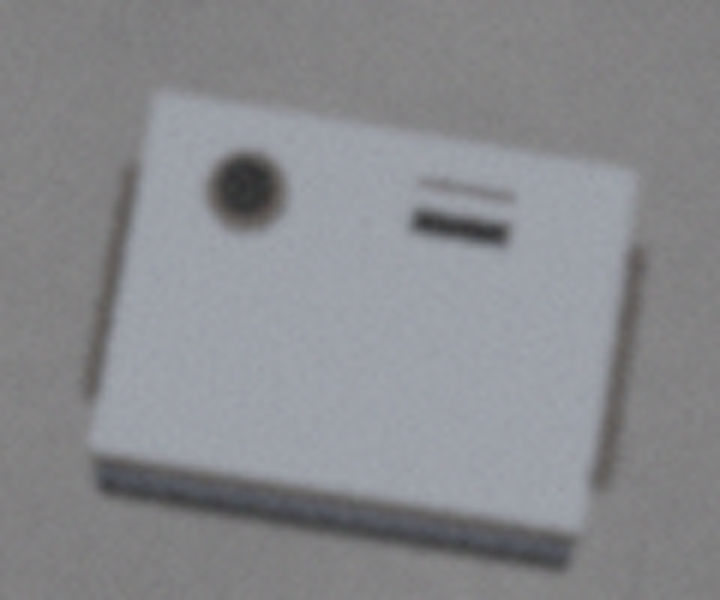

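View pics/c2.png

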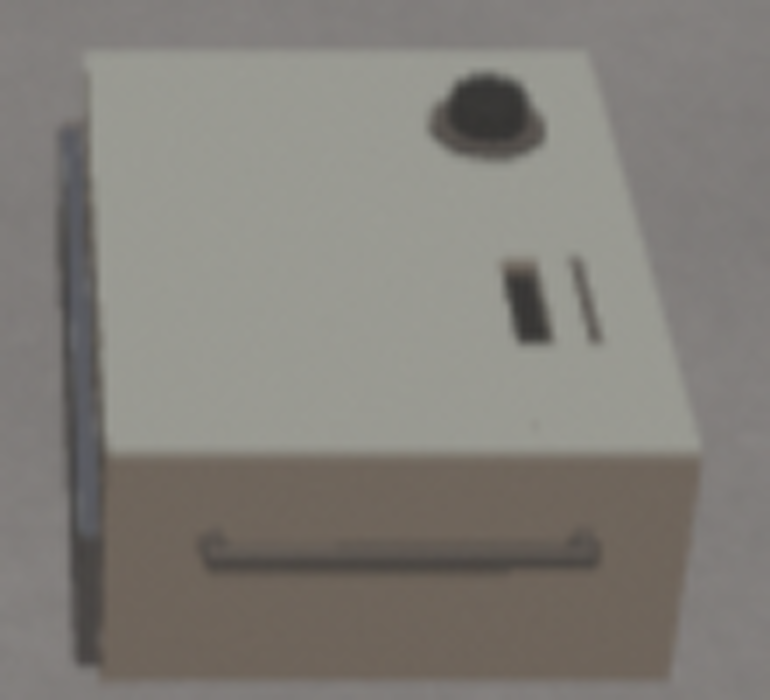

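View pics/c3.png

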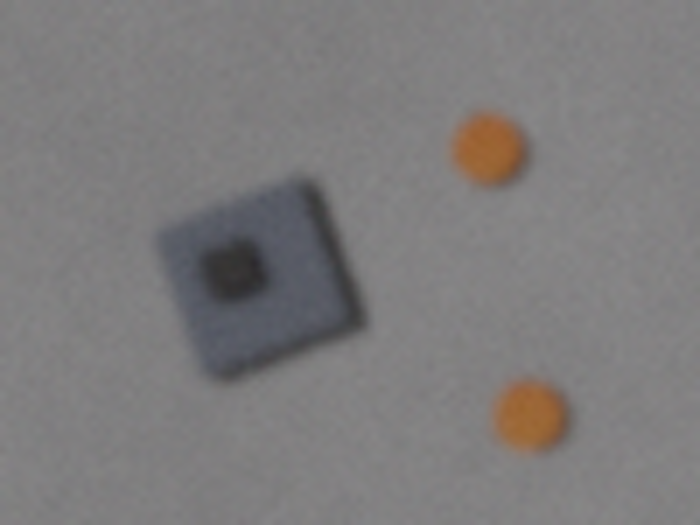

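View pics/c4.png

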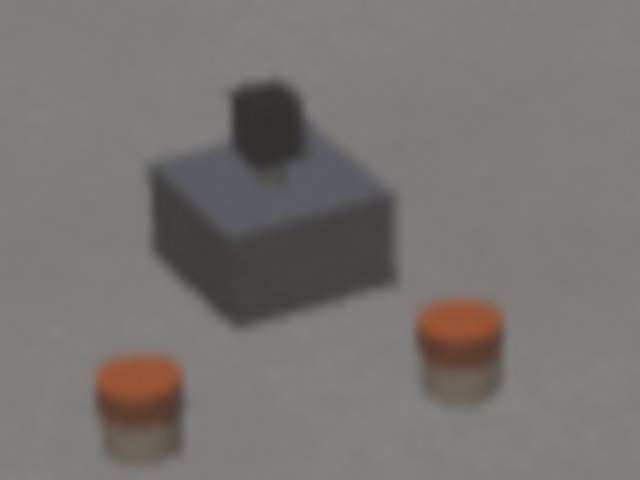

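```bash
cat >> h.py <<'E'
def un(p,x0,y0,s): return ((p[0]+.5)/s-.5+x0,(p[1]+.5)/s-.5+y0)
def kab(m,w):
    m=np.array(m)[:,:2];w=np.array(w)[:,:2];a=m-m.mean(0);b=w-w.mean(0)
    th=np.arctan2((a[:,0]*b[:,1]-a[:,1]*b[:,0]).sum(),(a*b).sum());R=np.array([[np.cos(th),-np.sin(th)],[np.sin(th),np.cos(th)]])
    t=w.mean(0)-R@m.mean(0); return th,t,(m@R.T+t-w)
E
python3 - <<'E'
from h import *
# model corners: back-left,back-right,front-right,front-left
M=[(95,125),(95,-125),(-95,-125),(-95,125)]
ct=[un(p,255,145,6) for p in[(155,92),(636,173),(585,528),(90,455)]]
cs=[un(p,310,205,7) for p in[(590,50),(702,455),(107,455),(86,50)]]
bt=un((246,188),255,145,6);bs=un((488,108),310,205,7)
st=un((461,228),255,145,6);ss=un((528,303),310,205,7)
for n,c,s_ in(("top",ct,st),("side",cs,ss)):
    th,t,r=kab(M,[onz(n,p,95) for p in c]);print(n,th,t.round(1),r.round(1).tolist())
    R=np.array([[np.cos(th),-np.sin(th)],[np.sin(th),np.cos(th)]])
    print(' slot',onz(n,s_,95).round(1),'in cab',(R.T@(onz(n,s_,95)[:2]-t)).round(1))
    b=bt if n=="top" else bs
    print(' btn',onz(n,b,111 if n=='top' else 108).round(1), 'cab',(R.T@(onz(n,b,111 if n=='top' else 108)[:2]-t)).round(1))
print('tri btn',tri(bs,bt),'slot',tri(ss,st))
# stand
S=[(35,35),(35,-35),(-35,-35),(-35,35)]
pt=[un(p,150,220,7) for p in[(158,236),(305,180),(350,323),(213,378)]]
# order back-left.. 
th,t,r=kab(S,[onz('top',p,40) for p in pt]);print('stand top',th,t,r.round(1).tolist())
# side: left corner, front corner, right corner, back hidden
ps=[un(p,235,165,8) for p in[(150,170),(238,238),(394,190)]]
for p in ps: print(onz('side',p,40).round(1))
for p in pt: print('t',onz('top',p,40).round(1))
h=un((235,268),150,220,7); print('pin top',onz('top',h,76).round(1)); print('pin side',onz('side',un((267,123),235,165,8),63).round(1))
E
```

```text
top -0.15815346824911145 [626.8 -14.1] [[-0.6, 0.3], [2.1, -0.6], [-2.0, 0.7], [0.5, -0.3]]
 slot [669.4 -62.1  95. ] in cab [ 49.7 -40.7]
 btn [685.6  46.6 111. ] cab [48.5 69.2]
side -0.1717382017066843 [627.1 -15.3] [[-0.4, -0.8], [0.8, 0.1], [-0.3, 0.4], [-0.2, 0.2]]
 slot [669.3 -64.3  95. ] in cab [ 49.9 -41. ]
 btn [685.1  38.5 108. ] cab [48.  62.9]
tri btn [688.06394774  46.9251478  102.5589663 ] slot [669.96660327 -62.21270679  93.47375641]
stand top 0.37301787250509 [439.05238055 388.59169972] [[0.7, 0.2], [1.0, 0.6], [-0.4, -2.6], [-1.3, 1.8]]
[396.  402.8  40. ]
[423.8 343.1  40. ]
[486.6 371.5  40. ]
t [458.2 433.7  40. ]
t [483.4 368.1  40. ]
t [419.6 345.9  40. ]
t [395.  406.6  40. ]
pin top [440.8 387.7  76. ]
pin side [440.8 390.   63. ]
```

```bash
cat >> h.py <<'E'
from scipy.spatial.transform import Rotation as Ro
TH=-0.165; C0=np.array([627.,-14.7])
def cab(x,y):
    c,s=np.cos(TH),np.sin(TH); return C0+np.array([c*x-s*y,s*x+c*y])
def go(x,y,z,yaw=None):
    s=robot.read_state();R=Ro.from_euler('xyz',s['tool_rot'])
    y0=s['tool_rot'][2]; y1=y0 if yaw is None else yaw
    T=Ro.from_euler('xyz',[np.pi,0,y1])
    rv=(R.inv()*T).as_rotvec(); d=np.array([x,y,z])-s['eef_pos']
    print('pos',s['eef_pos'].round(1),'rot',s['tool_rot'].round(3),'F',s['wrist_force'].round(1),'op',round(s['opening'],1),'t',round(s['clock'],1))
    print(' shift now',R.inv().apply(d).round(1),'after turn',T.inv().apply(d).round(1),'turn',rv.round(3))
E
python3 - <<'E'
from h import *
go(685.5,46,200)
go(685.5,46,200,1.406)
E
```

```text
pos [144.7 556.  237.9] rot [-3.141e+00  2.000e-03  1.316e+00] F [-0.  -0.2  0.6] op 88.0 t 0.1
 shift now [-357.2  651.9   38.3] after turn [-357.2  651.9   37.9] turn [-0.     0.002 -0.   ]
pos [144.7 556.  237.9] rot [-3.141e+00  2.000e-03  1.316e+00] F [-0.  -0.2  0.6] op 88.0 t 0.1
 shift now [-357.2  651.9   38.3] after turn [-414.4  617.1   37.9] turn [-0.     0.001 -0.09 ]
```

move_arm:
  motion:
    - [0,0,0,0,0,-0.09,1]
    - [-20,30,0,0,0,0,1]
    - [-20,30,0,0,0,0,1]
    - [-20,30,0,0,0,0,1]
    - [-20,30,0,0,0,0,1]
    - [-20,30,0,0,0,0,1]
    - [-20,30,0,0,0,0,1]
    - [-20,30,0,0,0,0,1]
  grip_force: 20

```text
clock: 0.77
eef_pos: [329.3, 380.7, 233.9]
tool_rot: [-3.136, 0.005, 1.424]
wrist_force: [0.6, 0.5, -0.4]
opening: 36.8
```

move_arm:
  motion:
    - [-20,30,0,0,0,0,1]
    - [-20,30,0,0,0,0,1]
    - [-20,30,0,0,0,0,1]
    - [-20,30,0,0,0,0,1]
    - [-20,30,0,0,0,0,1]
    - [-20,30,0,0,0,0,1]
    - [-20,30,0,0,0,0,1]
    - [0,0,0,0,0,0,1]

```text
clock: 1.43
eef_pos: [526.3, 196.0, 231.0]
tool_rot: [-3.135, 0.008, 1.419]
wrist_force: [-0.4, -0.4, 0.3]
opening: 0.6
```

```bash
python3 - <<'E'
from h import *
go(685.5,46,150,1.406)
E
```

```text
pos [526.3 196.  231. ] rot [-3.135  0.008  1.419] F [-0.4 -0.4  0.3] op 0.6 t 1.4
 shift now [-123.6  180.5   80.7] after turn [-121.8  181.6   81. ] turn [-0.007  0.008  0.013]
```

move_arm:
  motion:
    - [-20,30,10,-0.007,0.008,0.013,1]
    - [-20,30,10,0,0,0,1]
    - [-20,30,10,0,0,0,1]
    - [-20,30,10,0,0,0,1]
    - [-20,30,10,0,0,0,1]
    - [-20,30,10,0,0,0,1]
    - [0,0,0,0,0,0,1]
    - [0,0,0,0,0,0,1]

```text
clock: 2.1
eef_pos: [686.6, 43.9, 163.0]
tool_rot: [-3.134, -0.003, 1.404]
wrist_force: [0.2, -0.0, -1.2]
opening: 0.3
```

```bash
python3 - <<'E'
from h import *
go(685.5,46,115,1.406)
E
```

```text
pos [686.6  43.9 163. ] rot [-3.134e+00 -3.000e-03  1.404e+00] F [ 0.2 -0.  -1.2] op 0.3 t 2.1
 shift now [ 1.7 -1.  48.1] after turn [ 1.9 -1.4 48. ] turn [-0.008 -0.003 -0.002]
```

move_arm:
  motion:
    - [2,-1,20,-0.008,-0.003,0,1]
    - [0,0,20,0,0,0,1]
    - [0,0,5,0,0,0,1]
    - [0,0,0,0,0,0,1]

```text
clock: 2.43
eef_pos: [683.8, 49.0, 117.0]
tool_rot: [-3.141, 0.0, 1.405]
wrist_force: [0.1, -0.1, 0.5]
opening: 0.6
```

move_arm:
  motion:
    - [0,0,4,0,0,0,1]
    - [0,0,4,0,0,0,1]
    - [0,0,4,0,0,0,1]
    - [0,0,0,0,0,0,1]

```text
clock: 2.77
eef_pos: [684.0, 51.3, 108.5]
tool_rot: [3.139, 0.0, 1.408]
wrist_force: [0.8, -1.1, -0.2]
opening: 0.3
```

move_arm:
  motion:
    - [-4,-2,-2,0,0,0,1]
    - [0,0,0,0,0,0,1]

```text
clock: 2.93
eef_pos: [681.8, 47.8, 111.7]
tool_rot: [3.137, -0.0, 1.408]
wrist_force: [-0.2, -0.3, 0.6]
opening: 0.3
```

move_arm:
  motion:
    - [0,0,4,0,0,0,1]
    - [0,0,0,0,0,0,1]

```text
clock: 3.1
eef_pos: [682.3, 47.5, 108.5]
tool_rot: [3.135, -0.001, 1.408]
wrist_force: [-1.2, 0.6, -0.1]
opening: 0.7
```

```bash
python3 - <<'E'
from h import *
go(685.5,46,104,1.406)
cv2.imwrite('pics/s1.png',robot.get_image('side'))
E
```

```text
pos [682.3  47.5 108.5] rot [ 3.135e+00 -1.000e-03  1.408e+00] F [-1.2  0.6 -0.1] op 0.7 t 3.1
 shift now [-0.9  3.3  4.5] after turn [-0.9  3.4  4.5] turn [ 0.006 -0.001  0.002]
```

View pics/s1.png

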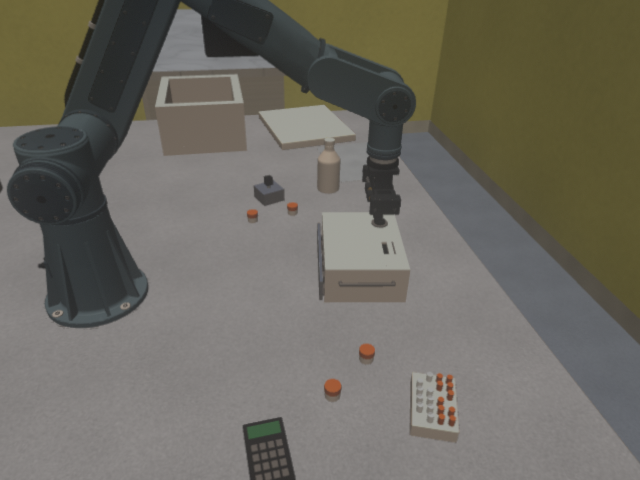

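The fingers are on the button at (380,222) and the drawer is still shut, so I press further.

move_arm:
  motion:
    - [0,3,3,0.006,0,0,1]
    - [0,0,3,0,0,0,1]
    - [0,0,0,0,0,0,1]

```text
clock: 3.4
eef_pos: [686.3, 46.9, 103.7]
tool_rot: [3.141, -0.001, 1.407]
wrist_force: [-2.7, 0.3, 3.8]
opening: 0.7
```

move_arm:
  motion:
    - [0,0,3,0,0,0,1]
    - [0,0,0,0,0,0,1]
    - [0,0,0,0,0,0,1]
    - [0,0,0,0,0,0,1]

```text
clock: 3.73
eef_pos: [687.2, 46.9, 105.3]
tool_rot: [3.14, -0.0, 1.408]
wrist_force: [-2.1, 0.5, 3.3]
opening: -0.1
```

```bash
python3 - <<'E'
from h import *
go(685.5,46,104,1.406)
cv2.imwrite('pics/s2.png',robot.get_image('side'))
E
```

```text
pos [687.2  46.9 105.3] rot [ 3.14  -0.     1.408] F [-2.1  0.5  3.3] op -0.1 t 3.7
 shift now [-1.1 -1.5  1.3] after turn [-1.1 -1.5  1.3] turn [ 0.002 -0.     0.002]
```

View pics/s2.png

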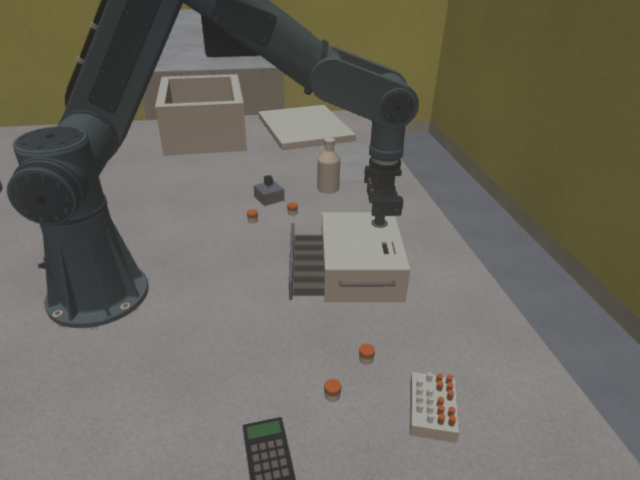

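move_arm:
  motion:
    - [0,0,-30,0,0,0,1]
    - [0,0,-30,0,0,0,-1]
    - [0,0,-30,0,0,0,-1]
    - [-35,-10,-10,0,0,0,-1]
    - [-35,10,0,0,0,0,-1]
    - [-35,10,0,0,0,0,-1]
    - [-35,10,0,0,0,0,-1]
    - [0,0,0,0,0,0,-1]

```text
clock: 4.45
eef_pos: [683.6, -96.5, 203.2]
tool_rot: [-3.141, 0.001, 1.415]
wrist_force: [0.2, 0.2, -0.0]
opening: 45.2
```

```bash
python3 - <<'E'
from h import *
t=robot.get_image('top');s=robot.get_image('side')
cv2.imwrite('pics/t3.png',t)
for n,i in(("top",t),("side",s)):
    for c,a in orange(i):
        if a>30: print(n,c,a,onz(n,c,30 if n=="top" else 27).round(1))
crop(s,280,205,140,110,5.5,'pics/c5.png')
go(561,-307,150,1.406)
E
```

```text
top [637.59  15.03] 37 [ 1374.4 -1252.8    30. ]
top [407.33 221.45] 51 [ 560.9 -306.7   30. ]
top [219.47 240.82] 49 [498.7 287.8  30. ]
top [431.5 248.5] 52 [ 474.1 -381.9   30. ]
top [225.43 279.04] 51 [378.9 266.2  30. ]
side [292.  205.1] 39 [499.3 287.9  27. ]
side [251.95 212.23] 43 [379.7 266.3  27. ]
side [366.59 349.45] 130 [ 561.3 -307.7   27. ]
side [332.36 385.66] 168 [ 474.5 -383.8   27. ]
pos [683.  -91.3 202.6] rot [-3.139e+00 -2.000e-03  1.417e+00] F [0.5 0.8 0.1] op 53.0 t 4.5
 shift now [-231.9  -87.4   52.3] after turn [-232.8  -85.    52.6] turn [-0.003 -0.002  0.011]
```

View pics/c5.png

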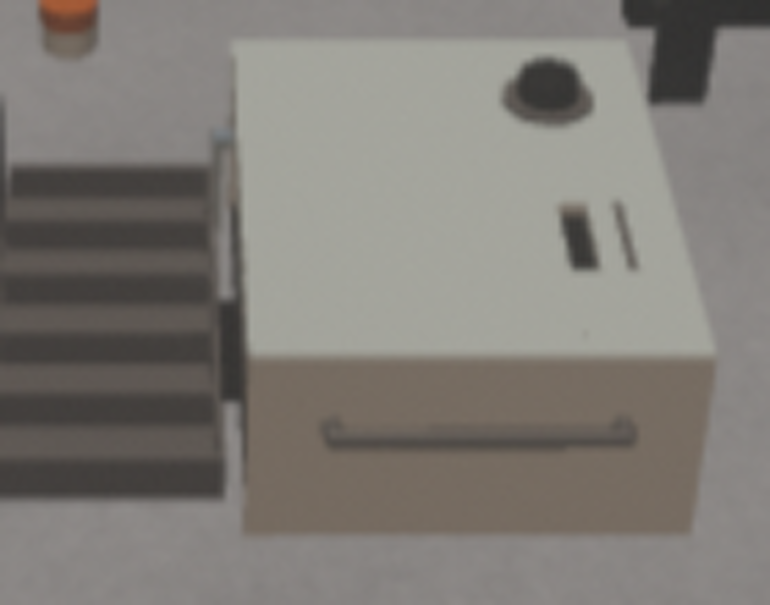

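View pics/t3.png

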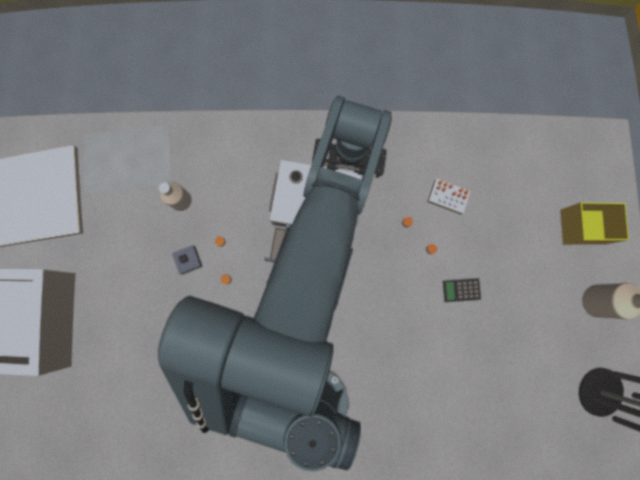

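The drawer is fully out and untouched. There are four pots and all still stand in place. Next I go to the pot at (561,-307).

move_arm:
  motion:
    - [-38,-14,3,-0.003,-0.002,0.011,-1]
    - [-38,-14,5,0,0,0,-1]
    - [-38,-14,5,0,0,0,-1]
    - [-38,-14,5,0,0,0,-1]
    - [-38,-14,5,0,0,0,-1]
    - [-38,-14,5,0,0,0,-1]
    - [0,0,0,0,0,0,-1]
    - [0,0,0,0,0,0,-1]
  grip_force: 15

```text
clock: 5.22
eef_pos: [562.3, -295.8, 167.6]
tool_rot: [-3.14, -0.007, 1.421]
wrist_force: [0.1, 0.4, -0.0]
opening: 87.9
```

```bash
python3 - <<'E'
from h import *
go(561.2,-307.2,19.5,1.406)
E
```

```text
pos [ 562.3 -295.8  167.6] rot [-3.14  -0.007  1.421] F [ 0.1  0.4 -0. ] op 87.9 t 5.2
 shift now [-12.5   0.9 148. ] after turn [-11.4   0.8 148.1] turn [-0.002 -0.007  0.015]
```

move_arm:
  motion:
    - [-12,1,30,-0.002,-0.007,0.015,-1]
    - [0,0,30,0,0,0,-1]
    - [0,0,30,0,0,0,-1]
    - [0,0,30,0,0,0,-1]
    - [0,0,0,0,0,0,-1]
    - [0,0,0,0,0,0,-1]

```text
clock: 5.72
eef_pos: [568.7, -298.9, 45.7]
tool_rot: [3.135, 0.0, 1.414]
wrist_force: [0.2, -0.5, 1.1]
opening: 88.0
```

```bash
python3 - <<'E'
from h import *
go(561.2,-307.2,19.5,1.406)
E
```

```text
pos [ 568.7 -298.9   45.7] rot [3.135 0.    1.414] F [ 0.2 -0.5  1.1] op 88.0 t 5.7
 shift now [-9.3 -6.3 26.1] after turn [-9.4 -6.1 26.2] turn [0.006 0.    0.008]
```

move_arm:
  motion:
    - [-9,-6,0,0.006,0,0.008,-1]
    - [0,0,10,0,0,0,-1]
    - [0,0,0,0,0,0,-1]

```text
clock: 5.97
eef_pos: [563.9, -305.5, 38.8]
tool_rot: [3.139, 0.002, 1.41]
wrist_force: [-0.9, -0.1, -0.8]
opening: 88.3
```

```bash
python3 - <<'E'
from h import *
go(561.2,-307.2,19.5,1.406)
E
```

```text
pos [ 563.9 -305.5   38.8] rot [3.139e+00 2.000e-03 1.410e+00] F [-0.9 -0.1 -0.8] op 88.3 t 6.0
 shift now [-2.1 -2.4 19.3] after turn [-2.2 -2.3 19.3] turn [0.003 0.002 0.004]
```

move_arm:
  motion:
    - [-2,-2,10,0,0,0,-1]
    - [0,0,9,0,0,0,-1]
    - [0,0,0,0,0,0,-1]

```text
clock: 6.22
eef_pos: [563.8, -309.3, 22.2]
tool_rot: [3.132, 0.005, 1.41]
wrist_force: [-0.4, 0.7, -0.8]
opening: 88.1
```

```bash
python3 - <<'E'
from h import *
go(561.2,-307.2,19.5,1.406)
E
```

```text
pos [ 563.8 -309.3   22.2] rot [3.132 0.005 1.41 ] F [-0.4  0.7 -0.8] op 88.1 t 6.2
 shift now [ 1.7 -2.9  2.7] after turn [ 1.7 -2.9  2.7] turn [0.009 0.005 0.004]
```

move_arm:
  motion:
    - [1.5,-2.5,2.5,0.009,0.005,0.004,-1]
    - [0,0,0,0,0,0,0.2]
    - [0,0,0,0,0,0,1]
    - [0,0,0,0,0,0,1]
    - [0,0,0,0,0,0,1]
    - [0,0,0,0,0,0,1]
    - [0,0,0,0,0,0,1]
    - [0,0,0,0,0,0,1]

```text
clock: 6.88
eef_pos: [561.6, -308.0, 20.0]
tool_rot: [3.141, 0.0, 1.404]
wrist_force: [0.4, -0.3, 0.3]
opening: 43.5
```

move_arm:
  motion:
    - [0,0,0,0,0,0,1]
    - [0,0,-10,0,0,0,1]
    - [0,0,-20,0,0,0,1]
    - [0,0,-20,0,0,0,1]
    - [0,0,-20,0,0,0,1]
    - [0,0,-20,0,0,0,1]
    - [0,0,0,0,0,0,1]
    - [0,0,0,0,0,0,1]

```text
clock: 7.55
eef_pos: [560.8, -307.2, 115.6]
tool_rot: [-3.14, -0.001, 1.405]
wrist_force: [-0.2, 1.1, 0.2]
opening: 31.0
```

```bash
python3 - <<'E'
from h import *
for w in range(5): 
  for x in(-22,18): print(w,x,cab(-155+x,88.8-44.4*w).round(1))
p=cab(-155+18,88.8-44.4*4)
s=robot.get_image('side');t=robot.get_image('top')
crop(s,300,230,130,130,4.5,'pics/c6.png')
cv2.imwrite('pics/t6.png',t)
go(p[0],p[1],120,1.406)
E
```

```text
0 -22 [467. 102.]
0 18 [506.4  95.4]
1 -22 [459.7  58.2]
1 18 [499.2  51.6]
2 -22 [452.4  14.4]
2 18 [491.9   7.8]
3 -22 [445.1 -29.4]
3 18 [484.6 -36. ]
4 -22 [437.8 -73.2]
4 18 [477.3 -79.8]
pos [ 560.7 -307.1  114.9] rot [-3.139e+00 -1.000e-03  1.405e+00] F [ 0.3 -0.3  0. ] op 30.6 t 7.7
 shift now [ 210.4 -119.9   -4.6] after turn [ 210.6 -119.6   -5.1] turn [-0.002 -0.001 -0.001]
```

View pics/c6.png

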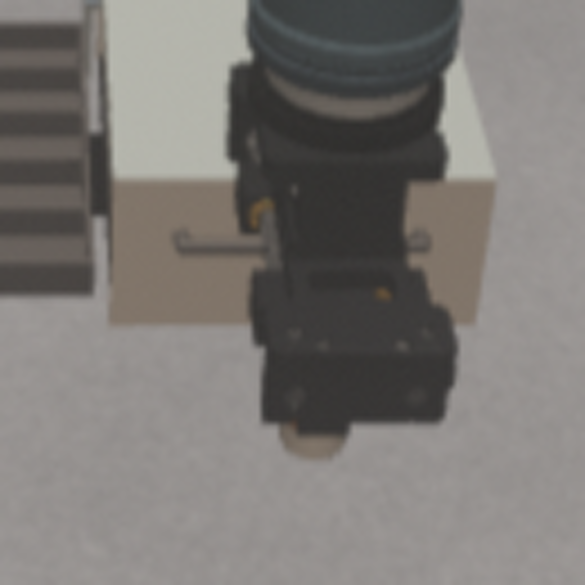

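View pics/t6.png

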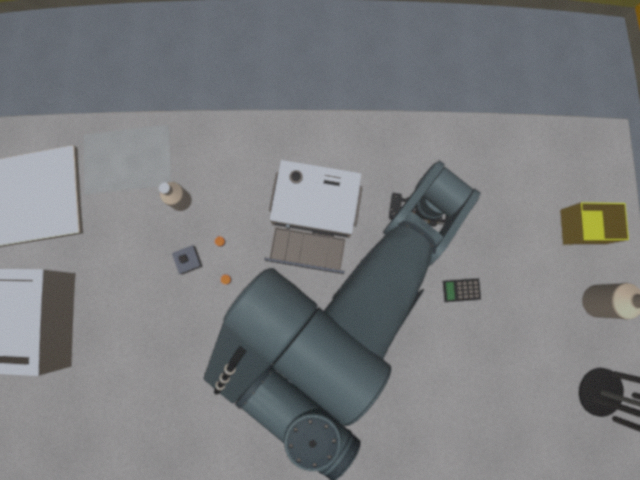

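The pot is held (opening 31 mm), and the drawer is clear in the top view around (308,248). I'll check the drawer's position.

```bash
python3 - <<'E'
from h import *
t=cv2.imread('pics/t6.png')
crop(t,255,215,110,65,7,'pics/c7.png')
im=t.copy()
for w in range(5):
    X=cab(-155,88.8-44.4*w); print(w,un(((proj('top',[*X,14])[0]-[255,215]+.5)*7-.5),0,0,1))
# expected wall tops and panel corners
for x in(-203,-107):
  for k in range(6):
    print(x,k,((proj('top',[*cab(x,111-44.4*k),32])[0]-[255,215]+.5)*7-.5).round(0))
for y in(125,-125): print('panel',((proj('top',[*cab(-213.5,y),62])[0]-[255,215]+.5)*7-.5).round(0))
E
```

```text
0 (np.float64(178.08811460799632), np.float64(210.15320122514422))
1 (np.float64(274.7137947498417), np.float64(226.1365559872695))
2 (np.float64(371.4509055862035), np.float64(242.1220708736268))
3 (np.float64(468.2379508119456), np.float64(258.09959791953804))
4 (np.float64(565.0134398917397), np.float64(274.05899011247965))
-203 0 [108. 303.]
-203 1 [206. 319.]
-203 2 [304. 335.]
-203 3 [403. 352.]
-203 4 [501. 368.]
-203 5 [600. 384.]
-107 0 [145.  93.]
-107 1 [242. 109.]
-107 2 [340. 125.]
-107 3 [438. 141.]
-107 4 [535. 157.]
-107 5 [633. 173.]
panel [ 65. 315.]
panel [632. 409.]
```

View pics/c7.png

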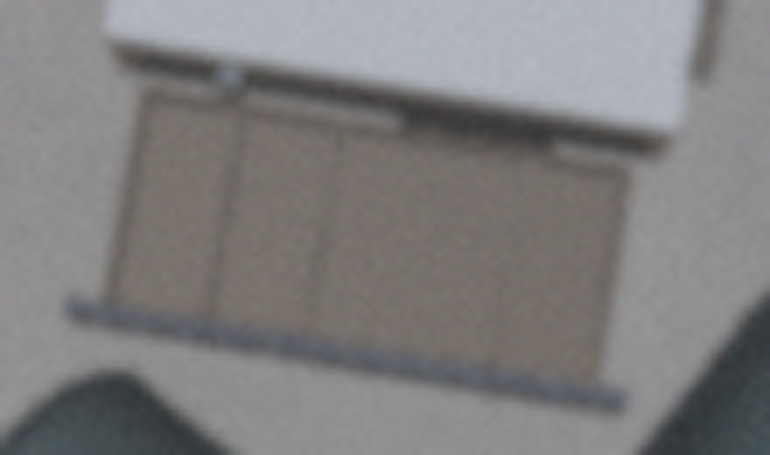

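move_arm:
  motion:
    - [30,-17,0,0,0,0,1]
    - [30,-17,0,0,0,0,1]
    - [30,-17,0,0,0,0,1]
    - [30,-17,0,0,0,0,1]
    - [30,-17,0,0,0,0,1]
    - [30,-17,0,0,0,0,1]
    - [20,-12,0,0,0,0,1]
    - [0,0,0,0,0,0,1]

```text
clock: 8.32
eef_pos: [470.1, -81.3, 102.7]
tool_rot: [-3.121, -0.007, 1.399]
wrist_force: [-0.2, 0.2, 0.2]
opening: 30.8
```

```bash
python3 - <<'E'
from h import *
go(477.3,-79.8,75,1.406)
E
```

```text
pos [470.1 -81.3 102.7] rot [-3.121 -0.007  1.399] F [-0.2  0.2  0.2] op 30.8 t 8.3
 shift now [ 2.6  7.4 27.6] after turn [ 2.7  6.9 27.7] turn [-0.02  -0.007 -0.007]
```

move_arm:
  motion:
    - [2.5,7,9,-0.02,-0.007,-0.007,1]
    - [0,0,9,0,0,0,1]
    - [0,0,9,0,0,0,1]
    - [0,0,0,0,0,0,1]

```text
clock: 8.65
eef_pos: [475.2, -78.8, 71.1]
tool_rot: [-3.137, -0.001, 1.409]
wrist_force: [-0.6, -1.0, -0.7]
opening: 30.8
```

```bash
python3 - <<'E'
from h import *
go(477.3,-79.8,36,1.406)
E
```

```text
pos [475.2 -78.8  71.1] rot [-3.137e+00 -1.000e-03  1.409e+00] F [-0.6 -1.  -0.7] op 30.8 t 8.7
 shift now [-0.7  2.4 35.1] after turn [-0.7  2.2 35.1] turn [-0.005 -0.001  0.003]
```

move_arm:
  motion:
    - [-0.7,2.2,8,-0.005,0,0.003,1]
    - [0,0,8,0,0,0,1]
    - [0,0,6,0,0,0,1]
    - [0,0,6,0,0,0,1]
    - [0,0,0,0,0,0,1]

```text
clock: 9.07
eef_pos: [478.0, -81.4, 39.3]
tool_rot: [-3.141, -0.003, 1.401]
wrist_force: [0.1, 2.3, 2.1]
opening: 30.8
```

```bash
python3 - <<'E'
from h import *
go(477.3,-79.8,34.5,1.406)
E
```

```text
pos [478.  -81.4  39.3] rot [-3.141e+00 -3.000e-03  1.401e+00] F [0.1 2.3 2.1] op 30.8 t 9.1
 shift now [ 1.5 -1.   4.9] after turn [ 1.5 -0.9  4.8] turn [-0.001 -0.003 -0.005]
```

move_arm:
  motion:
    - [2,-1,0,0,-0.003,-0.005,1]
    - [0,0,2.5,0,0,0,1]
    - [0,0,2,0,0,0,1]
    - [0,0,0,0,0,0,1]

```text
clock: 9.4
eef_pos: [481.4, -79.9, 38.8]
tool_rot: [3.135, 0.001, 1.407]
wrist_force: [0.6, 0.6, -0.6]
opening: 31.2
```

```bash
python3 - <<'E'
from h import *
go(477.3,-79.8,34.5,1.406)
crop(robot.get_image('side'),270,215,150,100,5,'pics/c8.png')
E
```

```text
pos [481.4 -79.9  38.8] rot [3.135e+00 1.000e-03 1.407e+00] F [ 0.6  0.6 -0.6] op 31.2 t 9.4
 shift now [-0.5 -4.1  4.3] after turn [-0.5 -4.1  4.3] turn [0.006 0.001 0.001]
```

View pics/c8.png

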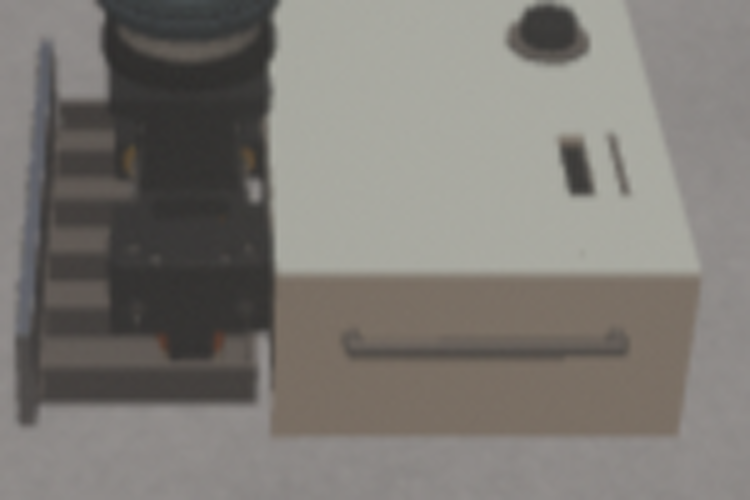

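The body is very close to the carrier's front edge, at about x=275 in the crop. I'll back off, then lower the last bit.

move_arm:
  motion:
    - [0,-5,0,0.006,0,0,1]
    - [0,0,3,0,0,0,1]
    - [0,0,0,0,0,0,1]

```text
clock: 9.7
eef_pos: [477.2, -79.8, 37.4]
tool_rot: [3.139, 0.003, 1.408]
wrist_force: [0.1, 0.1, 0.5]
opening: 31.3
```

```bash
python3 - <<'E'
from h import *
go(475.3,-79.5,34.5,1.406)
E
```

```text
pos [477.2 -79.8  37.4] rot [3.139e+00 3.000e-03 1.408e+00] F [0.1 0.1 0.5] op 31.3 t 9.7
 shift now [ 0.  -1.9  2.9] after turn [ 0.  -1.9  2.9] turn [0.003 0.003 0.002]
```

move_arm:
  motion:
    - [0,-1.5,1.5,0,0,0,1]
    - [0,0,1.5,0,0,0,1]
    - [0,0,0,0,0,0,1]

```text
clock: 9.95
eef_pos: [478.7, -80.4, 37.5]
tool_rot: [3.132, 0.004, 1.407]
wrist_force: [-0.6, 0.4, -0.7]
opening: 30.9
```

```bash
python3 - <<'E'
from h import *
go(475.3,-79.5,34.5,1.406)
E
```

```text
pos [478.7 -80.4  37.5] rot [3.132 0.004 1.407] F [-0.6  0.4 -0.7] op 30.9 t 9.9
 shift now [ 0.3 -3.5  3. ] after turn [ 0.3 -3.5  3. ] turn [0.01  0.004 0.001]
```

move_arm:
  motion:
    - [0,-4,4,0.01,0.004,0,1]
    - [0,0,0,0,0,0,1]

```text
clock: 10.12
eef_pos: [478.8, -80.8, 36.2]
tool_rot: [3.132, 0.001, 1.407]
wrist_force: [-0.7, 0.1, -0.7]
opening: 31.1
```

```bash
python3 - <<'E'
from h import *
go(475.3,-79.5,34.5,1.406)
E
```

```text
pos [478.8 -80.8  36.2] rot [3.132e+00 1.000e-03 1.407e+00] F [-0.7  0.1 -0.7] op 31.1 t 10.1
 shift now [ 0.7 -3.7  1.7] after turn [ 0.7 -3.6  1.7] turn [0.009 0.001 0.001]
```

move_arm:
  motion:
    - [1,-4,3,0.009,0,0,1]
    - [0,0,0,0,0,0,0.2]
    - [0,0,0,0,0,0,0.2]
    - [0,0,0,0,0,0,0.1]

```text
clock: 10.45
eef_pos: [476.6, -80.7, 34.1]
tool_rot: [3.137, 0.003, 1.407]
wrist_force: [0.7, 0.2, -0.7]
opening: 39.0
```

```bash
python3 - <<'E'
from h import *
go(475.3,-79.5,34.5,1.406)
E
```

```text
pos [476.6 -80.7  34.1] rot [3.137e+00 3.000e-03 1.407e+00] F [ 0.7  0.2 -0.7] op 39.0 t 10.4
 shift now [ 0.9 -1.5 -0.4] after turn [ 0.9 -1.5 -0.4] turn [0.005 0.003 0.001]
```

Released. I lift away and head for the next pot at (474,-382).

move_arm:
  motion:
    - [0,0,-15,0,0,0,-0.1]
    - [0,0,-30,0,0,0,-0.3]
    - [0,0,-30,0,0,0,-1]
    - [-35,0,-20,0,0,0,-1]
    - [-40,0,0,0,0,0,-1]
    - [-40,0,0,0,0,0,-1]
    - [-40,0,0,0,0,0,-1]
    - [-40,0,0,0,0,0,-1]

```text
clock: 11.12
eef_pos: [436.5, -268.7, 125.8]
tool_rot: [-3.126, -0.003, 1.421]
wrist_force: [0.3, 0.1, -0.3]
opening: 88.1
```

```bash
python3 - <<'E'
from h import *
t=robot.get_image('top');s=robot.get_image('side')
for n,i in(("top",t),("side",s)):
    for c,a in orange(i):
        if a>30: print(n,c,a,onz(n,c,30 if n=="top" else 27).round(1))
crop(s,270,215,150,100,5,'pics/c9.png');crop(t,255,215,110,65,7,'pics/c10.png')
go(474.3,-383,80,1.406)
E
```

```text
top [219.42 240.88] 48 [498.5 288.   30. ]
top [337.63 246.68] 62 [480.1 -83.5  30. ]
top [225.31 279.06] 49 [378.9 266.6  30. ]
side [251.83 212.35] 46 [379.3 265.6  27. ]
side [332.34 385.62] 169 [ 474.5 -383.7   27. ]
pos [ 436.3 -272.8  126. ] rot [-3.127 -0.     1.414] F [-0.6  0.6  0.6] op 88.0 t 11.2
 shift now [-103.    55.3   45.2] after turn [-102.5   55.5   46. ] turn [-0.015 -0.     0.008]
```

View pics/c9.png

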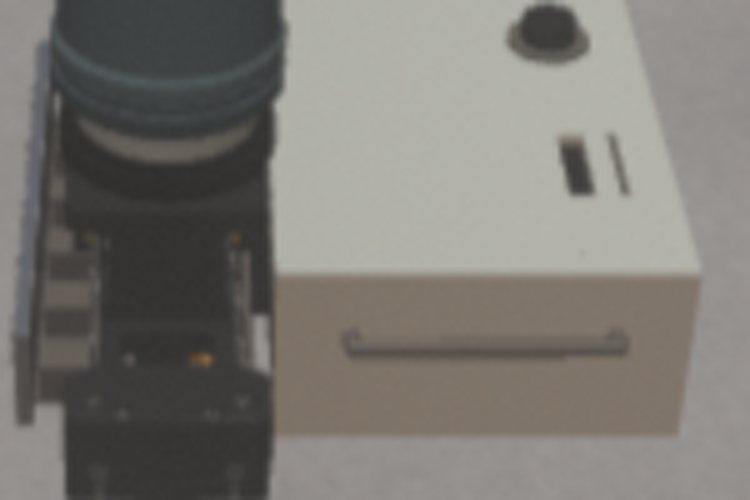

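The top view shows the placed pot's cap at (338,247), inside the drawer. On to the next pot.

move_arm:
  motion:
    - [-34,18,15,-0.015,0,0.008,-1]
    - [-34,18,15,0,0,0,-1]
    - [-34,19,15,0,0,0,-1]
    - [0,0,0,0,0,0,-1]
    - [0,0,0,0,0,0,-1]

```text
clock: 11.63
eef_pos: [469.6, -378.1, 72.4]
tool_rot: [-3.131, -0.011, 1.402]
wrist_force: [-0.8, 0.3, 0.2]
opening: 88.2
```

```bash
python3 - <<'E'
from h import *
go(474.3,-383,40,1.406)
E
```

```text
pos [ 469.6 -378.1   72.4] rot [-3.131 -0.011  1.402] F [-0.8  0.3  0.2] op 88.2 t 11.6
 shift now [-4.4  5.8 32.3] after turn [-4.   5.5 32.4] turn [-0.01  -0.011 -0.004]
```

move_arm:
  motion:
    - [-4,5.5,10,-0.01,-0.011,-0.004,-1]
    - [0,0,10,0,0,0,-1]
    - [0,0,10,0,0,0,-1]
    - [0,0,0,0,0,0,-1]

```text
clock: 11.97
eef_pos: [472.6, -377.4, 38.5]
tool_rot: [-3.136, -0.004, 1.408]
wrist_force: [-0.1, 0.6, 0.5]
opening: 88.3
```

```bash
python3 - <<'E'
from h import *
go(474.3,-383,20,1.406)
E
```

```text
pos [ 472.6 -377.4   38.5] rot [-3.136 -0.004  1.408] F [-0.1  0.6  0.5] op 88.3 t 12.0
 shift now [-5.3  2.7 18.4] after turn [-5.2  2.6 18.5] turn [-0.006 -0.004  0.002]
```

move_arm:
  motion:
    - [-5,2.5,9,-0.006,-0.004,0,-1]
    - [0,0,9.5,0,0,0,-1]
    - [0,0,0,0,0,0,-1]

```text
clock: 12.22
eef_pos: [474.5, -381.0, 19.4]
tool_rot: [3.141, -0.0, 1.41]
wrist_force: [0.1, -0.2, -0.4]
opening: 88.4
```

```bash
python3 - <<'E'
from h import *
go(474.3,-383,20,1.406)
E
```

```text
pos [ 474.5 -381.    19.4] rot [ 3.141 -0.     1.41 ] F [ 0.1 -0.2 -0.4] op 88.4 t 12.2
 shift now [-2.   0.1 -0.6] after turn [-2.   0.1 -0.6] turn [ 0.001 -0.     0.004]
```

move_arm:
  motion:
    - [-2,0,-0.5,0,0,0,1]
    - [0,0,0,0,0,0,1]
    - [0,0,0,0,0,0,1]
    - [0,0,0,0,0,0,1]
    - [0,0,0,0,0,0,1]
    - [0,0,0,0,0,0,1]
    - [0,0,0,0,0,0,1]
    - [0,0,0,0,0,0,1]

```text
clock: 12.88
eef_pos: [475.0, -384.2, 21.8]
tool_rot: [3.138, 0.002, 1.41]
wrist_force: [-0.5, 0.3, -0.0]
opening: 37.0
```

move_arm:
  motion:
    - [0,0,0,0,0,0,1]
    - [0,0,-10,0,0,0,1]
    - [0,0,-20,0,0,0,1]
    - [0,0,-20,0,0,0,1]
    - [0,0,-20,0,0,0,1]
    - [0,0,-20,0,0,0,1]
    - [0,0,0,0,0,0,1]
    - [0,0,0,0,0,0,1]

```text
clock: 13.55
eef_pos: [473.7, -382.7, 116.8]
tool_rot: [3.141, -0.001, 1.41]
wrist_force: [-0.3, -0.3, -0.6]
opening: 31.0
```

```bash
python3 - <<'E'
from h import *
go(*cab(-155-22,88.8-44.4*3),110,1.406)
crop(robot.get_image('top'),255,215,110,65,7,'pics/c11.png')
E
```

```text
pos [ 473.7 -382.7  116.8] rot [ 3.141e+00 -1.000e-03  1.410e+00] F [-0.3 -0.3 -0.6] op 31.0 t 13.6
 shift now [344.1 -84.9   6.9] after turn [343.8 -86.2   6.8] turn [ 0.001 -0.001  0.004]
```

View pics/c11.png

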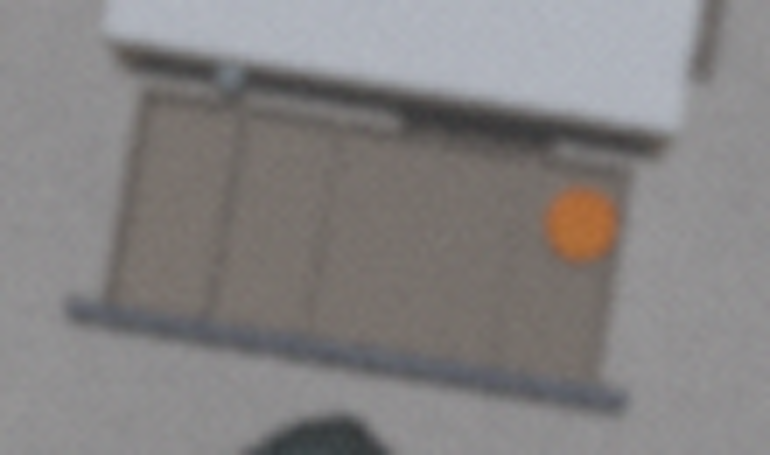

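The first pot stands upright in well 4, with its cap at crop (582,225). The second goes into well 3.

move_arm:
  motion:
    - [39,-9.5,0,0,0,0.004,1]
    - [39,-9.5,0,0,0,0,1]
    - [39,-9.5,0,0,0,0,1]
    - [39,-9.5,0,0,0,0,1]
    - [39,-9.5,0,0,0,0,1]
    - [39,-9.5,0,0,0,0,1]
    - [39,-9.5,0,0,0,0,1]
    - [39,-9.5,0,0,0,0,1]

```text
clock: 14.27
eef_pos: [444.9, -59.0, 107.0]
tool_rot: [-3.134, -0.002, 1.392]
wrist_force: [0.5, 1.4, -0.6]
opening: 31.1
```

move_arm:
  motion:
    - [20,-5,0,0,0,0,1]
    - [0,0,0,0,0,0,1]
    - [0,0,0,0,0,0,1]

```text
clock: 14.52
eef_pos: [438.5, -29.5, 103.2]
tool_rot: [-3.125, -0.005, 1.4]
wrist_force: [-0.4, -0.9, -1.4]
opening: 31.3
```

```bash
python3 - <<'E'
from h import *
go(445.1,-29.4,75,1.406)
E
```

```text
pos [438.5 -29.5 103.2] rot [-3.125 -0.005  1.4  ] F [-0.4 -0.9 -1.4] op 31.3 t 14.5
 shift now [ 1.1  7.  28. ] after turn [ 1.2  6.5 28.2] turn [-0.016 -0.005 -0.006]
```

move_arm:
  motion:
    - [1,6.5,9,-0.016,-0.005,-0.006,1]
    - [0,0,9,0,0,0,1]
    - [0,0,9,0,0,0,1]
    - [0,0,0,0,0,0,1]

```text
clock: 14.85
eef_pos: [444.6, -32.1, 72.8]
tool_rot: [-3.14, 0.001, 1.405]
wrist_force: [-0.4, -0.7, -1.1]
opening: 31.0
```

```bash
python3 - <<'E'
from h import *
go(445.1,-29.4,45,1.406)
E
```

```text
pos [444.6 -32.1  72.8] rot [-3.140e+00  1.000e-03  1.405e+00] F [-0.4 -0.7 -1.1] op 31.0 t 14.8
 shift now [ 2.8  0.1 27.8] after turn [ 2.8  0.1 27.8] turn [-0.002  0.001 -0.001]
```

move_arm:
  motion:
    - [3,-1,8,0,0,0,1]
    - [0,0,8,0,0,0,1]
    - [0,0,6,0,0,0,1]
    - [0,0,0,0,0,0,1]

```text
clock: 15.18
eef_pos: [445.8, -30.7, 49.6]
tool_rot: [-3.141, -0.001, 1.4]
wrist_force: [-1.7, -1.2, 9.1]
opening: 31.8
```

```bash
python3 - <<'E'
from h import *
go(445.1,-29.4,36.5,1.406)
E
```

```text
pos [445.8 -30.7  49.6] rot [-3.141e+00 -1.000e-03  1.400e+00] F [-1.7 -1.2  9.1] op 31.8 t 15.2
 shift now [ 1.2 -0.9 13.1] after turn [ 1.2 -0.9 13.1] turn [-0.    -0.001 -0.006]
```

```bash
python3 - <<'E'
from h import *
print(onz('top',un((582,225),255,215,7),44).round(1))
s=robot.get_image('side')
crop(s,280,215,60,90,6.5,'pics/c12.png')
crop(robot.get_image('top'),255,215,110,65,7,'pics/c13.png')
E
```

```text
[478.4 -82.8  44. ]
```

View pics/c12.png

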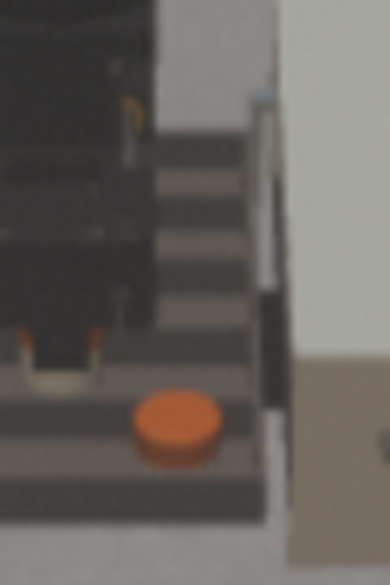

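View pics/c13.png

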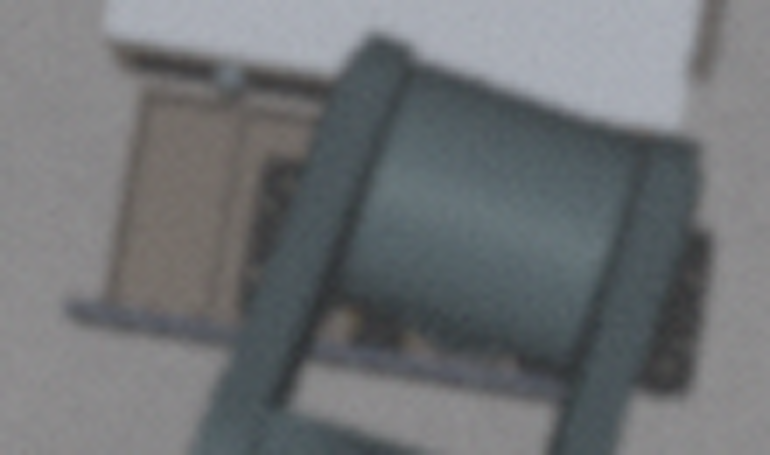

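```bash
python3 - <<'E'
from h import *
c,s=np.cos(TH),np.sin(TH)
def tocab(X): d=X[:2]-C0; return np.array([c*d[0]+s*d[1],-s*d[0]+c*d[1]]).round(1)
for p in [(62,375),(24,370),(100,370),(62,397)]:
    print(p,tocab(onz('side',un(p,280,215,6.5),30)), tocab(onz('side',un(p,280,215,6.5),34)))
print('TCP',tocab(np.array([445.8,-30.7])))
# wall lines observed at x=240: tops
for yy in (515,478,440,400,365,328,295,260): print(yy,tocab(onz('side',un((200,yy),280,215,6.5),32)),tocab(onz('side',un((200,yy),280,215,6.5),14)))
E
```

```text
(62, 375) [-177.   -50.3] [-176.8  -55.5]
(24, 370) [-191.2  -47.2] [-190.9  -52.4]
(100, 370) [-163.   -47.4] [-162.9  -52.6]
(62, 397) [-176.7  -63.5] [-176.5  -68.6]
TCP [-176.1  -45.5]
515 [-127.1 -133.1] [-126.7 -111.7]
478 [-126.8 -112.9] [-126.4  -91. ]
440 [-126.5  -91.5] [-126.1  -69.1]
400 [-126.2  -68.2] [-125.8  -45.3]
365 [-125.9  -47.2] [-125.5  -23.8]
328 [-125.6  -24.4] [-125.2   -0.3]
295 [-125.3   -3.3] [-124.9   21.2]
260 [-125.    19.6] [-124.6   44.7]
```

move_arm:
  motion:
    - [0,0,-10,0,0,-0.006,1]
    - [0,0,0,0,0,0,1]
    - [0,0,0,0,0,0,1]

```text
clock: 15.53
eef_pos: [445.6, -31.4, 59.9]
tool_rot: [-3.14, -0.0, 1.406]
wrist_force: [-0.3, -0.1, -0.4]
opening: 31.8
```

```bash
python3 - <<'E'
from h import *
go(445.1,-29.4,45,1.406)
s=robot.get_image('side')
crop(s,270,240,50,50,12,'pics/c14.png')
E
```

```text
pos [445.6 -31.4  59.9] rot [-3.14  -0.     1.406] F [-0.3 -0.1 -0.4] op 31.8 t 15.5
 shift now [ 1.9 -0.8 14.9] after turn [ 1.9 -0.8 14.9] turn [-0.001 -0.     0.   ]
```

View pics/c14.png

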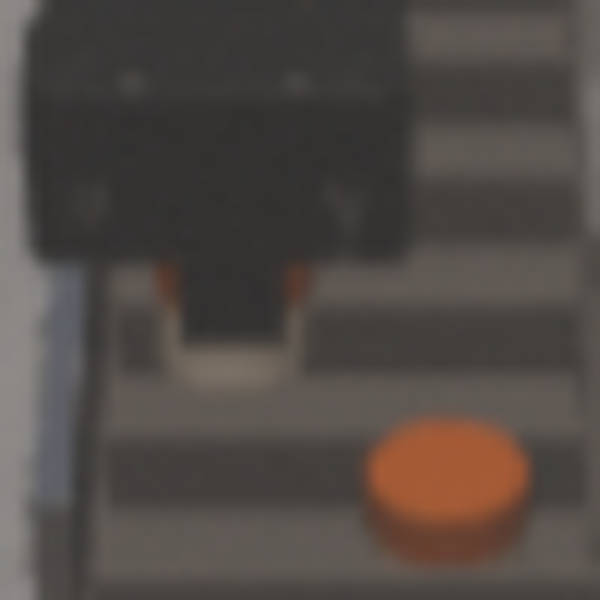

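```bash
python3 - <<'E'
from h import *
def cropc(p): return ((p-[270,240]+.5)*12-.5).round(0)
n=np.array([-s_ for s_ in (0,0)])
u=np.array([np.sin(TH)*1,-np.cos(TH)]) # -y cab dir in world
c=np.array([445.6,-31.4])
for h in(12,15,18,21): print(h,cropc(proj('side',[*(c+16*u),59.9-h])[0]))
for h in(0,): print('tip near outer face',cropc(proj('side',[*(c+33*u),59.9-h])[0]),cropc(proj('side',[*(c+16*u),59.9-h])[0]))
E
```

```text
12 [236. 358.]
15 [236. 370.]
18 [237. 382.]
21 [237. 394.]
tip near outer face [233. 362.] [235. 309.]
```

move_arm:
  motion:
    - [4.5,-1,4,0,0,0,1]
    - [0,0,6,0,0,0,1]
    - [0,0,0,0,0,0,1]

```text
clock: 15.83
eef_pos: [445.7, -26.6, 49.2]
tool_rot: [3.141, 0.0, 1.406]
wrist_force: [-0.2, -0.2, -0.3]
opening: 31.9
```

```bash
python3 - <<'E'
from h import *
go(445.5,-27,36,1.406)
E
```

```text
pos [445.7 -26.6  49.2] rot [3.141 0.    1.406] F [-0.2 -0.2 -0.3] op 31.9 t 15.8
 shift now [-0.5 -0.1 13.2] after turn [-0.5 -0.1 13.2] turn [ 0.  0. -0.]
```

No contact now. I continue down.

move_arm:
  motion:
    - [0,0,4,0,0,0,1]
    - [0,0,4,0,0,0,1]
    - [0,0,0,0,0,0,1]

```text
clock: 16.08
eef_pos: [444.9, -26.0, 39.3]
tool_rot: [-3.14, -0.0, 1.406]
wrist_force: [-0.4, -0.3, -1.2]
opening: 31.4
```

```bash
python3 - <<'E'
from h import *
go(445.5,-27,35.5,1.406)
E
```

```text
pos [444.9 -26.   39.3] rot [-3.14  -0.     1.406] F [-0.4 -0.3 -1.2] op 31.4 t 16.1
 shift now [-0.8  0.8  3.8] after turn [-0.8  0.8  3.8] turn [-0.002 -0.     0.   ]
```

move_arm:
  motion:
    - [-0.5,0,4.5,0,0,0,1]
    - [0,0,0,0,0,0,1]

```text
clock: 16.25
eef_pos: [445.2, -27.0, 34.5]
tool_rot: [-3.141, 0.0, 1.406]
wrist_force: [-0.2, -0.9, 0.6]
opening: 31.2
```

```bash
python3 - <<'E'
from h import *
go(445.5,-27,35.5,1.406)
E
```

```text
pos [445.2 -27.   34.5] rot [-3.141  0.     1.406] F [-0.2 -0.9  0.6] op 31.2 t 16.2
 shift now [ 0.   0.3 -1. ] after turn [ 0.   0.3 -1. ] turn [-0.001  0.     0.   ]
```

Now release, lift, and move towards the +y pots.

move_arm:
  motion:
    - [0,0,0,0,0,0,0.2]
    - [0,0,0,0,0,0,0.1]
    - [0,0,0,0,0,0,0.1]
    - [0,0,-12,0,0,0,0]
    - [0,0,-20,0,0,0,-0.2]
    - [0,0,-30,0,0,0,-1]
    - [0,0,-30,0,0,0,-1]
    - [35,0,0,0,0,0,-1]

```text
clock: 16.92
eef_pos: [449.3, 5.2, 128.3]
tool_rot: [-3.135, -0.0, 1.401]
wrist_force: [1.5, -1.2, 0.3]
opening: 68.6
```

move_arm:
  motion:
    - [40,0,0,0,0,0,-1]
    - [40,0,0,0,0,0,-1]
    - [40,0,0,0,0,0,-1]
    - [40,0,0,0,0,0,-1]
    - [0,0,0,0,0,0,-1]

```text
clock: 17.33
eef_pos: [480.8, 171.6, 133.8]
tool_rot: [3.137, -0.004, 1.395]
wrist_force: [-0.6, 0.5, 0.8]
opening: 87.9
```

```bash
python3 - <<'E'
from h import *
t=robot.get_image('top');s=robot.get_image('side')
for n,i in(("top",t),("side",s)):
    for c,a in orange(i):
        if a>30: print(n,c,a,onz(n,c,30 if n=="top" else 27).round(1))
crop(s,270,215,150,100,5,'pics/c15.png');cv2.imwrite('pics/t15.png',t)
go(498.8,288,80,1.406)
E
```

```text
top [337.56 246.81] 59 [479.7 -83.2  30. ]
top [320.82 258.  ] 65 [444.6 -30.6  30. ]
side [291.97 205.56] 36 [498.8 285.3  27. ]
side [251.93 212.36] 45 [379.6 265.5  27. ]
side [288.5 267.5] 82 [445.9 -12.3  27. ]
side [306.86 279.18] 92 [482.2 -65.1  27. ]
pos [479.9 167.5 133.1] rot [ 3.139e+00 -1.000e-03  1.394e+00] F [-0.2 -0.9  0.6] op 87.8 t 17.4
 shift now [121.9  -2.7  53.3] after turn [122.   -1.2  53.1] turn [ 0.003 -0.001 -0.012]
```

View pics/c15.png

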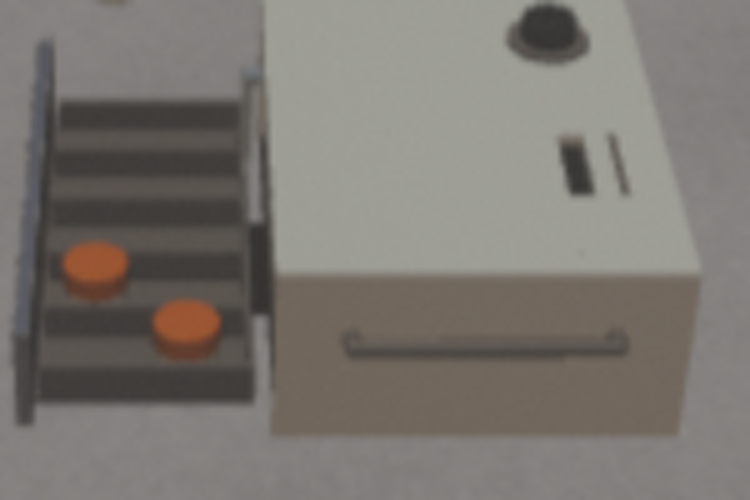

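View pics/t15.png

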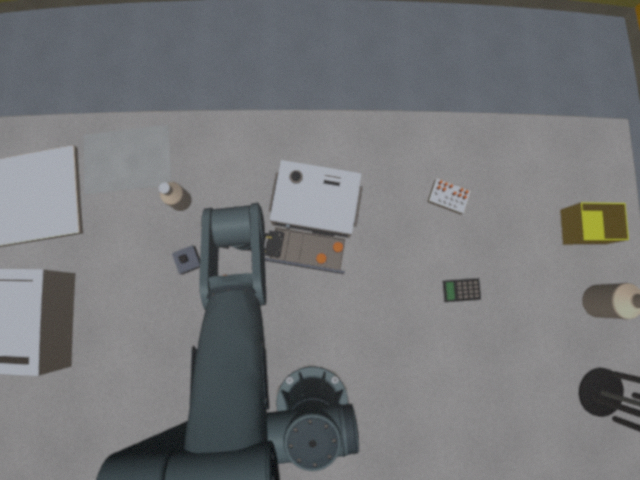

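Both pots stand upright in wells 3 and 4, with caps at side crop (95,268) and (187,328). Pot three is unmoved at about (498.8,288).

move_arm:
  motion:
    - [30,0,12,0,0,-0.012,-1]
    - [30,0,12,0,0,0,-1]
    - [30,0,12,0,0,0,-1]
    - [30,0,12,0,0,0,-1]
    - [0,0,0,0,0,0,-1]
    - [0,0,0,0,0,0,-1]

```text
clock: 17.93
eef_pos: [502.4, 281.7, 82.8]
tool_rot: [3.139, 0.002, 1.397]
wrist_force: [-0.3, -0.2, -1.2]
opening: 88.4
```

```bash
python3 - <<'E'
from h import *
go(498.8,288.5,40,1.406)
E
```

```text
pos [502.4 281.7  82.8] rot [3.139e+00 2.000e-03 1.397e+00] F [-0.3 -0.2 -1.2] op 88.4 t 17.9
 shift now [ 6.2 -4.9 42.8] after turn [ 6.1 -4.7 42.8] turn [ 0.003  0.002 -0.009]
```

move_arm:
  motion:
    - [6,-5,14,0.003,0.002,-0.009,-1]
    - [0,0,14,0,0,0,-1]
    - [0,0,14,0,0,0,-1]
    - [0,0,0,0,0,0,-1]

```text
clock: 18.27
eef_pos: [498.7, 283.5, 38.7]
tool_rot: [-3.142, 0.0, 1.402]
wrist_force: [-0.3, -1.0, -0.2]
opening: 88.2
```

```bash
python3 - <<'E'
from h import *
go(498.8,288.5,20,1.406)
E
```

```text
pos [498.7 283.5  38.7] rot [-3.142  0.     1.402] F [-0.3 -1.  -0.2] op 88.2 t 18.3
 shift now [ 4.9 -0.8 18.7] after turn [ 4.9 -0.7 18.7] turn [-0.     0.    -0.004]
```

move_arm:
  motion:
    - [5,-1,9,0,0,-0.004,-1]
    - [0,0,10,0,0,0,-1]
    - [0,0,0,0,0,0,-1]

```text
clock: 18.52
eef_pos: [498.7, 286.4, 18.5]
tool_rot: [-3.141, 0.001, 1.403]
wrist_force: [-1.0, 0.0, -0.1]
opening: 88.2
```

```bash
python3 - <<'E'
from h import *
go(498.8,288.5,20,1.406)
E
```

```text
pos [498.7 286.4  18.5] rot [-3.141e+00  1.000e-03  1.403e+00] F [-1.   0.  -0.1] op 88.2 t 18.5
 shift now [ 2.1 -0.3 -1.5] after turn [ 2.1 -0.3 -1.5] turn [-0.     0.001 -0.003]
```

move_arm:
  motion:
    - [3,0,-2,0,0,0,1]
    - [0,0,0,0,0,0,1]
    - [0,0,0,0,0,0,1]
    - [0,0,0,0,0,0,1]
    - [0,0,0,0,0,0,1]
    - [0,0,0,0,0,0,1]
    - [0,0,0,0,0,0,1]
    - [0,0,0,0,0,0,1]

```text
clock: 19.18
eef_pos: [501.0, 290.1, 23.0]
tool_rot: [3.138, -0.001, 1.403]
wrist_force: [-0.1, 0.5, -0.0]
opening: 37.3
```

move_arm:
  motion:
    - [0,0,0,0,0,0,1]
    - [0,0,0,0,0,0,1]
    - [0,0,-10,0,0,0,1]
    - [0,0,-20,0,0,0,1]
    - [0,0,-20,0,0,0,1]
    - [0,0,-20,0,0,0,1]
    - [0,0,-20,0,0,0,1]
    - [0,0,0,0,0,0,1]

```text
clock: 19.85
eef_pos: [498.8, 289.4, 117.3]
tool_rot: [-3.14, 0.001, 1.403]
wrist_force: [0.1, 0.8, -0.6]
opening: 31.3
```

```bash
python3 - <<'E'
from h import *
for w,x in((0,12),(1,-24)): print(cab(-155+x,88.8-44.4*w+2.5))
go(*cab(-155+12,88.8+2.5),110,1.406)
E
```

```text
[500.938413    98.84807917]
[458.13454872  60.96418811]
pos [498.8 289.4 117.3] rot [-3.140e+00  1.000e-03  1.403e+00] F [ 0.1  0.8 -0.6] op 31.3 t 19.9
 shift now [-187.5   33.8    7.5] after turn [-187.6   33.3    7.3] turn [-0.001  0.001 -0.003]
```

move_arm:
  motion:
    - [-37,6.5,0,0,0,0,1]
    - [-37,6.5,0,0,0,0,1]
    - [-37,6.5,0,0,0,0,1]
    - [-37,6.5,0,0,0,0,1]
    - [-37,6.5,0,0,0,0,1]
    - [0,0,0,0,0,0,1]
    - [0,0,0,0,0,0,1]

```text
clock: 20.43
eef_pos: [500.4, 96.2, 118.3]
tool_rot: [3.137, -0.002, 1.408]
wrist_force: [0.6, -0.5, -1.4]
opening: 31.1
```

```bash
python3 - <<'E'
from h import *
go(500.9,98.8,75,1.406)
E
```

```text
pos [500.4  96.2 118.3] rot [ 3.137e+00 -2.000e-03  1.408e+00] F [ 0.6 -0.5 -1.4] op 31.1 t 20.4
 shift now [ 2.5 -0.2 43.3] after turn [ 2.6  0.  43.3] turn [ 0.004 -0.002  0.002]
```

move_arm:
  motion:
    - [2.5,0,14,0.004,0,0,1]
    - [0,0,14,0,0,0,1]
    - [0,0,14,0,0,0,1]
    - [0,0,0,0,0,0,1]

```text
clock: 20.77
eef_pos: [501.4, 100.8, 75.1]
tool_rot: [3.14, -0.003, 1.407]
wrist_force: [-0.6, -0.4, -1.0]
opening: 31.1
```

```bash
python3 - <<'E'
from h import *
go(500.9,98.8,55,1.406)
E
```

```text
pos [501.4 100.8  75.1] rot [ 3.140e+00 -3.000e-03  1.407e+00] F [-0.6 -0.4 -1. ] op 31.1 t 20.8
 shift now [-2.2 -0.2 20.1] after turn [-2.1 -0.2 20.1] turn [ 0.002 -0.003  0.001]
```

move_arm:
  motion:
    - [-2.5,0,8,0,-0.003,0,1]
    - [0,0,8,0,0,0,1]
    - [0,0,6,0,0,0,1]
    - [0,0,0,0,0,0,1]

```text
clock: 21.1
eef_pos: [500.8, 101.1, 51.5]
tool_rot: [3.14, 0.0, 1.411]
wrist_force: [-0.5, 0.1, -0.8]
opening: 31.3
```

```bash
python3 - <<'E'
from h import *
go(500.9,98.8,38,1.406)
E
```

```text
pos [500.8 101.1  51.5] rot [3.14  0.    1.411] F [-0.5  0.1 -0.8] op 31.3 t 21.1
 shift now [-2.2  0.4 13.5] after turn [-2.2  0.4 13.5] turn [0.002 0.    0.005]
```

move_arm:
  motion:
    - [-3.5,0,0,0,0,0.005,1]
    - [0,0,4,0,0,0,1]
    - [0,0,4,0,0,0,1]
    - [0,0,0,0,0,0,1]

```text
clock: 21.43
eef_pos: [501.0, 97.6, 43.5]
tool_rot: [3.138, 0.0, 1.406]
wrist_force: [-0.3, 0.5, -0.7]
opening: 31.1
```

```bash
python3 - <<'E'
from h import *
go(500.9,98.8,38,1.406)
E
```

```text
pos [501.   97.6  43.5] rot [3.138 0.    1.406] F [-0.3  0.5 -0.7] op 31.1 t 21.4
 shift now [ 1.2 -0.3  5.5] after turn [ 1.2 -0.3  5.5] turn [ 0.003  0.    -0.   ]
```

move_arm:
  motion:
    - [1,0,4,0.003,0,0,1]
    - [0,0,3.5,0,0,0,1]
    - [0,0,0,0,0,0,1]

```text
clock: 21.68
eef_pos: [502.5, 98.4, 36.7]
tool_rot: [3.139, -0.0, 1.405]
wrist_force: [-1.0, -0.6, 2.6]
opening: 30.5
```

```bash
python3 - <<'E'
from h import *
go(500.9,98.8,38,1.406)
E
```

```text
pos [502.5  98.4  36.7] rot [ 3.139 -0.     1.405] F [-1.  -0.6  2.6] op 30.5 t 21.7
 shift now [ 0.2 -1.7 -1.3] after turn [ 0.2 -1.7 -1.3] turn [ 0.003 -0.    -0.001]
```

The pot is on the floor (2.6 N). Release, lift, and go to the last pot at (379,266).

move_arm:
  motion:
    - [0,0,0,0,0,0,0.2]
    - [0,0,0,0,0,0,0.1]
    - [0,0,0,0,0,0,0.1]
    - [0,0,-12,0,0,0,0]
    - [0,0,-20,0,0,0,-0.2]
    - [0,0,-30,0,0,0,-1]
    - [0,0,-30,0,0,0,-1]
    - [30,-25,0,0,0,0,-1]

```text
clock: 22.35
eef_pos: [484.1, 129.0, 133.5]
tool_rot: [3.141, 0.001, 1.4]
wrist_force: [1.8, 0.9, 0.9]
opening: 68.5
```

move_arm:
  motion:
    - [30,-25,0,0,0,0,-1]
    - [30,-25,0,0,0,0,-1]
    - [30,-25,0,0,0,0,-1]
    - [0,0,0,0,0,0,-1]

```text
clock: 22.68
eef_pos: [423.9, 236.5, 140.5]
tool_rot: [3.133, -0.004, 1.397]
wrist_force: [-0.2, -0.6, 0.2]
opening: 88.0
```

```bash
python3 - <<'E'
from h import *
t=robot.get_image('top');s=robot.get_image('side')
for n,i in(("top",t),("side",s)):
    for c,a in orange(i):
        if a>30: print(n,c,a,onz(n,c,30 if n=="top" else 27).round(1))
crop(s,240,190,150,110,5,'pics/c16.png')
go(379.2,266.5,80,1.406)
E
```

```text
top [637.45  16.91] 33 [ 1365.6 -1250.2    30. ]
top [279.9 239.9] 63 [501.6  97.7  30. ]
top [337.6  246.75] 60 [479.9 -83.4  30. ]
top [320.67 258.05] 61 [444.4 -30.1  30. ]
side [251.95 212.23] 43 [379.7 266.3  27. ]
side [302.93 236.54] 56 [503.3 116.9  27. ]
side [288.54 267.54] 83 [445.9 -12.5  27. ]
side [306.8  279.16] 93 [482.1 -65.   27. ]
pos [426.9 233.3 140.6] rot [ 3.130e+00 -3.000e-03  1.396e+00] F [0.3 0.3 0.6] op 87.6 t 22.8
 shift now [ 24.2 -53.4  60.1] after turn [ 24.9 -52.5  60.6] turn [ 0.011 -0.003 -0.01 ]
```

View pics/c16.png

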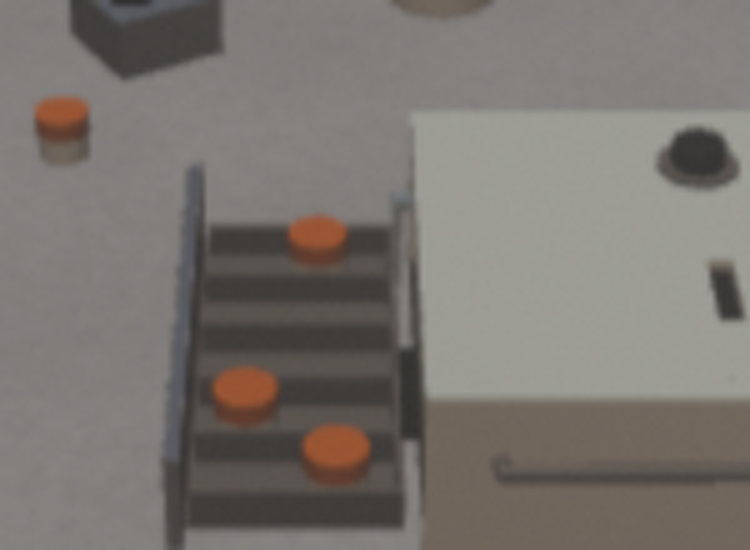

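Three pots are in wells 0, 3 and 4. The last is unmoved at (379,266).

move_arm:
  motion:
    - [8,-18,15,0.011,-0.003,-0.01,-1]
    - [8,-18,15,0,0,0,-1]
    - [8,-17,15,0,0,0,-1]
    - [0,0,15,0,0,0,-1]
    - [0,0,0,0,0,0,-1]
    - [0,0,0,0,0,0,-1]

```text
clock: 23.28
eef_pos: [384.8, 261.4, 81.9]
tool_rot: [3.134, -0.0, 1.4]
wrist_force: [0.8, 0.1, -0.0]
opening: 88.1
```

```bash
python3 - <<'E'
from h import *
go(379.2,267,45,1.406)
E
```

```text
pos [384.8 261.4  81.9] rot [ 3.134 -0.     1.4  ] F [ 0.8  0.1 -0. ] op 88.1 t 23.3
 shift now [ 4.5 -6.8 36.9] after turn [ 4.6 -6.4 36.9] turn [ 0.008 -0.    -0.006]
```

move_arm:
  motion:
    - [5,-6.5,13,0.008,0,-0.006,-1]
    - [0,0,13,0,0,0,-1]
    - [0,0,11,0,0,0,-1]
    - [0,0,0,0,0,0,-1]

```text
clock: 23.62
eef_pos: [385.9, 265.2, 47.7]
tool_rot: [3.136, -0.003, 1.4]
wrist_force: [-0.1, 0.1, 0.1]
opening: 88.0
```

```bash
python3 - <<'E'
from h import *
go(379.2,267,20,1.406)
E
```

```text
pos [385.9 265.2  47.7] rot [ 3.136e+00 -3.000e-03  1.400e+00] F [-0.1  0.1  0.1] op 88.0 t 23.6
 shift now [ 0.5 -7.1 27.6] after turn [ 0.7 -6.9 27.7] turn [ 0.006 -0.003 -0.006]
```

move_arm:
  motion:
    - [1,-9,9,0.006,0,-0.006,-1]
    - [0,0,9,0,0,0,-1]
    - [0,0,8,0,0,0,-1]
    - [0,0,0,0,0,0,-1]

```text
clock: 23.95
eef_pos: [379.3, 267.3, 21.4]
tool_rot: [3.14, -0.004, 1.404]
wrist_force: [0.0, -0.6, 0.4]
opening: 88.1
```

```bash
python3 - <<'E'
from h import *
go(379.2,267,20,1.406)
E
```

```text
pos [379.3 267.3  21.4] rot [ 3.14  -0.004  1.404] F [ 0.  -0.6  0.4] op 88.1 t 23.9
 shift now [-0.3 -0.   1.4] after turn [-0.3 -0.   1.4] turn [ 0.002 -0.004 -0.002]
```

move_arm:
  motion:
    - [0,0,1.5,0,0,0,1]
    - [0,0,0,0,0,0,1]
    - [0,0,0,0,0,0,1]
    - [0,0,0,0,0,0,1]
    - [0,0,0,0,0,0,1]
    - [0,0,0,0,0,0,1]
    - [0,0,0,0,0,0,1]
    - [0,0,0,0,0,0,1]

```text
clock: 24.62
eef_pos: [380.1, 267.8, 20.5]
tool_rot: [3.138, -0.005, 1.405]
wrist_force: [0.2, 0.2, 0.6]
opening: 37.2
```

move_arm:
  motion:
    - [0,0,0,0,0,0,1]
    - [0,0,0,0,0,0,1]
    - [0,0,-10,0,0,0,1]
    - [0,0,-20,0,0,0,1]
    - [0,0,-20,0,0,0,1]
    - [0,0,-20,0,0,0,1]
    - [0,0,-20,0,0,0,1]
    - [0,0,0,0,0,0,1]

```text
clock: 25.28
eef_pos: [378.0, 266.8, 115.6]
tool_rot: [-3.141, -0.003, 1.405]
wrist_force: [1.1, 0.6, -0.2]
opening: 31.2
```

```bash
python3 - <<'E'
from h import *
go(458.1,61,115,1.406)
E
```

```text
pos [378.  266.8 115.6] rot [-3.141e+00 -3.000e-03  1.405e+00] F [ 1.1  0.6 -0.2] op 31.2 t 25.3
 shift now [-1.897e+02  1.130e+02  1.000e-01] after turn [-189.9  112.8    0.6] turn [-0.001 -0.003 -0.001]
```

move_arm:
  motion:
    - [-31,18.5,0,0,0,0,1]
    - [-31,18.5,0,0,0,0,1]
    - [-31,18.5,0,0,0,0,1]
    - [-31,18.5,0,0,0,0,1]
    - [-31,18.5,0,0,0,0,1]
    - [-31,18.5,0,0,0,0,1]
    - [0,0,0,0,0,0,1]
    - [0,0,0,0,0,0,1]

```text
clock: 25.95
eef_pos: [459.9, 58.4, 115.9]
tool_rot: [3.136, -0.005, 1.411]
wrist_force: [0.9, 1.5, -0.4]
opening: 31.5
```

```bash
python3 - <<'E'
from h import *
go(457.1,61,75,1.406)
E
```

```text
pos [459.9  58.4 115.9] rot [ 3.136 -0.005  1.411] F [ 0.9  1.5 -0.4] op 31.5 t 25.9
 shift now [ 1.9 -3.4 40.9] after turn [ 2.1 -3.2 40.9] turn [ 0.005 -0.005  0.005]
```

move_arm:
  motion:
    - [2,-3,14,0.005,-0.005,0.005,1]
    - [0,0,14,0,0,0,1]
    - [0,0,13,0,0,0,1]
    - [0,0,0,0,0,0,1]

```text
clock: 26.28
eef_pos: [456.1, 63.0, 73.1]
tool_rot: [3.141, -0.001, 1.405]
wrist_force: [-0.9, 0.3, -0.9]
opening: 31.2
```

```bash
python3 - <<'E'
from h import *
go(457.1,61,52,1.406)
E
```

```text
pos [456.1  63.   73.1] rot [ 3.141e+00 -1.000e-03  1.405e+00] F [-0.9  0.3 -0.9] op 31.2 t 26.3
 shift now [-1.8  1.3 21.1] after turn [-1.8  1.3 21.1] turn [ 0.    -0.001 -0.001]
```

move_arm:
  motion:
    - [-2.5,1,8,0,0,0,1]
    - [0,0,8,0,0,0,1]
    - [0,0,5,0,0,0,1]
    - [0,0,0,0,0,0,1]

```text
clock: 26.62
eef_pos: [455.5, 62.9, 50.5]
tool_rot: [-3.141, -0.001, 1.409]
wrist_force: [0.6, 1.4, -1.5]
opening: 31.3
```

```bash
python3 - <<'E'
from h import *
go(457.1,61,36,1.406)
E
```

```text
pos [455.5  62.9  50.5] rot [-3.141e+00 -1.000e-03  1.409e+00] F [ 0.6  1.4 -1.5] op 31.3 t 26.6
 shift now [-1.7  1.9 14.5] after turn [-1.6  1.9 14.5] turn [-0.001 -0.001  0.003]
```

move_arm:
  motion:
    - [-3,2,2,0,0,0.003,1]
    - [0,0,4,0,0,0,1]
    - [0,0,4,0,0,0,1]
    - [0,0,0,0,0,0,1]

```text
clock: 26.95
eef_pos: [457.9, 59.5, 40.3]
tool_rot: [3.141, -0.001, 1.406]
wrist_force: [-0.2, 0.0, -0.6]
opening: 31.1
```

```bash
python3 - <<'E'
from h import *
go(457.1,61,35.5,1.406)
E
```

```text
pos [457.9  59.5  40.3] rot [ 3.141e+00 -1.000e-03  1.406e+00] F [-0.2  0.  -0.6] op 31.1 t 26.9
 shift now [ 1.4 -1.1  4.8] after turn [ 1.4 -1.1  4.8] turn [ 0.001 -0.001  0.   ]
```

move_arm:
  motion:
    - [1,-1,4,0,0,0,1]
    - [0,0,2.5,0,0,0,1]
    - [0,0,0,0,0,0,1]

```text
clock: 27.2
eef_pos: [458.4, 60.4, 34.4]
tool_rot: [3.138, -0.001, 1.406]
wrist_force: [-2.2, -0.7, 3.8]
opening: 31.4
```

```bash
python3 - <<'E'
from h import *
go(457.1,61,35.5,1.406)
E
```

```text
pos [458.4  60.4  34.4] rot [ 3.138e+00 -1.000e-03  1.406e+00] F [-2.2 -0.7  3.8] op 31.4 t 27.2
 shift now [ 0.4 -1.4 -1.1] after turn [ 0.4 -1.4 -1.1] turn [ 0.003 -0.001 -0.   ]
```

move_arm:
  motion:
    - [0,0,0,0,0,0,0.2]
    - [0,0,0,0,0,0,0.1]
    - [0,0,0,0,0,0,0.1]
    - [0,0,-12,0,0,0,0]
    - [0,0,-20,0,0,0,-0.1]
    - [0,0,-30,0,0,0,1]
    - [0,0,-30,0,0,0,1]
    - [0,0,0,0,0,0,1]

```text
clock: 27.87
eef_pos: [455.6, 60.6, 127.1]
tool_rot: [-3.138, -0.001, 1.405]
wrist_force: [1.4, 0.8, 0.3]
opening: 30.5
```

```bash
python3 - <<'E'
from h import *
print(cab(-260,0));go(*cab(-260,0),130,1.406)
E
```

```text
[370.53122761  28.00560606]
pos [455.6  60.6 127.1] rot [-3.138e+00 -1.000e-03  1.405e+00] F [1.4 0.8 0.3] op 30.5 t 27.9
 shift now [-46.2 -78.6  -2.6] after turn [-46.2 -78.6  -2.9] turn [-0.004 -0.001 -0.001]
```

move_arm:
  motion:
    - [-12,-20,0,0,0,0,1]
    - [-12,-20,0,0,0,0,1]
    - [-12,-20,0,0,0,0,1]
    - [-12,-20,0,0,0,0,1]
    - [0,0,0,0,0,0,1]
    - [0,0,0,0,0,0,1]

```text
clock: 28.37
eef_pos: [367.3, 25.6, 127.4]
tool_rot: [3.139, -0.001, 1.407]
wrist_force: [0.1, 0.5, 0.1]
opening: 0.9
```

```bash
python3 - <<'E'
from h import *
t=robot.get_image('top');s=robot.get_image('side')
for c,a in orange(t):
    X=onz('top',c,44)[:2]-C0; print('top',c,(np.array([np.cos(TH)*X[0]+np.sin(TH)*X[1],-np.sin(TH)*X[0]+np.cos(TH)*X[1]])+[155,0]).round(1))
crop(s,240,190,150,110,5,'pics/c17.png')
go(*cab(-255,0),40,1.406)
E
```

```text
top [637.38  16.38] [ 1076.2 -1086.2]
top [279.85 239.95] [11.  89.1]
top [337.54 246.7 ] [ 19.6 -91.1]
top [292.2  252.62] [-21.6  44.6]
top [320.82 258.  ] [-23.6 -45.5]
pos [367.7  25.8 127.3] rot [ 3.140e+00 -1.000e-03  1.408e+00] F [0.8 0.3 0.4] op 0.5 t 28.5
 shift now [ 2.5  7.2 87.3] after turn [ 2.6  7.4 87.3] turn [ 0.002 -0.001  0.002]
```

View pics/c17.png

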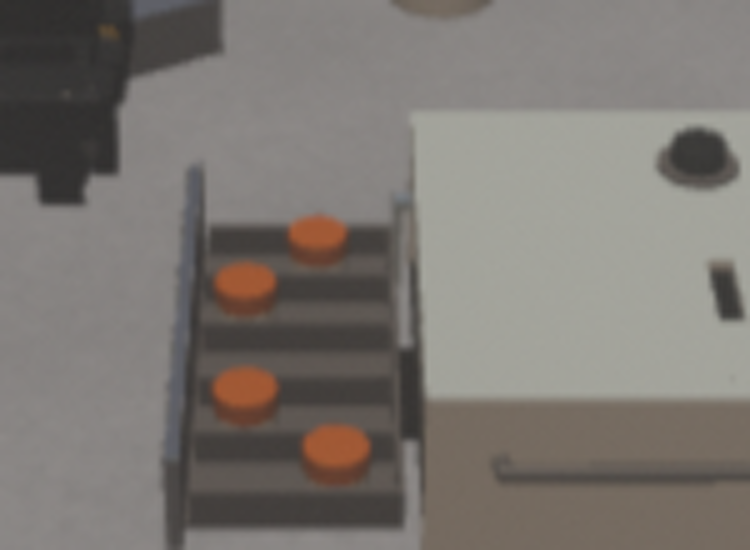

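All four pots stand upright in the drawer, with drawer-frame x from -24 to 20 mm and y inside their wells. I lower the fingers in front of the panel.

move_arm:
  motion:
    - [2,2,20,0,0,0,1]
    - [0,0,20,0,0,0,1]
    - [0,0,20,0,0,0,1]
    - [0,0,20,0,0,0,1]
    - [0,0,5,0,0,0,1]
    - [0,0,0,0,0,0,1]

```text
clock: 28.97
eef_pos: [378.2, 27.9, 40.8]
tool_rot: [3.131, -0.001, 1.41]
wrist_force: [0.5, 0.5, 0.3]
opening: 0.3
```

```bash
python3 - <<'E'
from h import *
go(*cab(-226,0),42,1.406)
E
```

```text
pos [378.2  27.9  40.8] rot [ 3.131e+00 -1.000e-03  1.410e+00] F [0.5 0.5 0.3] op 0.3 t 29.0
 shift now [-1.2 26.4 -1. ] after turn [-1.1 26.4 -1.2] turn [ 0.01  -0.001  0.004]
```

move_arm:
  motion:
    - [0,6,0,0.01,0,0.004,1]
    - [0,6,0,0,0,0,1]
    - [0,6,0,0,0,0,1]
    - [0,6,0,0,0,0,1]
    - [0,6,0,0,0,0,1]
    - [0,6,0,0,0,0,1]
    - [0,6,0,0,0,0,1]
    - [0,6,0,0,0,0,1]

```text
clock: 29.63
eef_pos: [430.1, 19.7, 43.2]
tool_rot: [-3.138, -0.001, 1.407]
wrist_force: [-4.7, -0.2, 2.6]
opening: 0.7
```

```bash
python3 - <<'E'
from h import *
go(*cab(-112,0),42,1.406)
E
```

```text
pos [430.1  19.7  43.2] rot [-3.138e+00 -1.000e-03  1.407e+00] F [-4.7 -0.2  2.6] op 0.7 t 29.6
 shift now [-1.7 87.9  0.9] after turn [-1.7 87.9  1.2] turn [-0.004 -0.001  0.001]
```

Pushing steadily at about 4.7 N.

move_arm:
  motion:
    - [0,6,1,-0.004,0,0,1]
    - [0,6,0,0,0,0,1]
    - [0,6,0,0,0,0,1]
    - [0,6,0,0,0,0,1]
    - [0,6,0,0,0,0,1]
    - [0,6,0,0,0,0,1]
    - [0,6,0,0,0,0,1]
    - [0,6,0,0,0,0,1]

```text
clock: 30.3
eef_pos: [481.3, 11.1, 42.2]
tool_rot: [-3.139, -0.0, 1.407]
wrist_force: [-5.5, 0.2, 3.3]
opening: 0.4
```

```bash
python3 - <<'E'
from h import *
go(*cab(-112,0),42,1.406)
E
```

```text
pos [481.3  11.1  42.2] rot [-3.139 -0.     1.407] F [-5.5  0.2  3.3] op 0.4 t 30.3
 shift now [-1.5 36.   0.1] after turn [-1.5 36.   0.2] turn [-0.002 -0.     0.001]
```

move_arm:
  motion:
    - [0,6,0,0,0,0,1]
    - [0,6,0,0,0,0,1]
    - [0,6,0,0,0,0,1]
    - [0,6,0,0,0,0,1]
    - [0,5,0,0,0,0,1]
    - [0,4,0,0,0,0,1]

```text
clock: 30.8
eef_pos: [515.0, 5.4, 42.0]
tool_rot: [-3.132, -0.0, 1.407]
wrist_force: [-7.3, 0.3, 5.6]
opening: 0.3
```

```bash
python3 - <<'E'
from h import *
go(*cab(-112,0),42,1.406)
crop(robot.get_image('side'),240,190,150,110,5,'pics/c18.png')
E
```

```text
pos [515.    5.4  42. ] rot [-3.132 -0.     1.407] F [-7.3  0.3  5.6] op 0.3 t 30.8
 shift now [-1.4  1.7 -0.1] after turn [-1.4  1.7 -0. ] turn [-0.01  -0.     0.001]
```

View pics/c18.png

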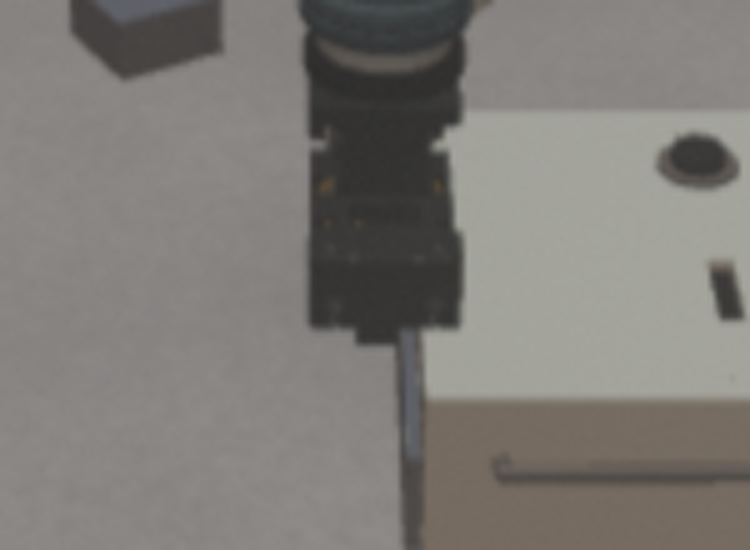

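The drawer is nearly shut (panel at crop x≈410). I push the last few millimetres.

move_arm:
  motion:
    - [0,5,0,-0.01,0,0,1]
    - [0,5,0,0,0,0,1]
    - [0,4,0,0,0,0,1]

```text
clock: 31.1
eef_pos: [518.4, 5.4, 39.4]
tool_rot: [-3.115, -0.0, 1.408]
wrist_force: [-18.6, 1.8, 13.9]
opening: 0.6
```

move_arm:
  motion:
    - [0,5,0,0,0,0,1]
    - [0,5,0,0,0,0,1]

```text
clock: 31.27
eef_pos: [518.1, 6.0, 37.3]
tool_rot: [-3.09, -0.0, 1.41]
wrist_force: [-24.0, 1.3, 20.0]
opening: 0.3
```

It is at the stop. Now back off.

move_arm:
  motion:
    - [0,-6,0,0,0,0,1]
    - [0,-20,0,-0.05,0,0,1]
    - [0,-20,-5,0,0,0,1]
    - [0,0,0,0,0,0,1]
    - [0,0,0,0,0,0,1]

```text
clock: 31.68
eef_pos: [476.0, 12.9, 43.9]
tool_rot: [3.134, -0.001, 1.41]
wrist_force: [0.4, 0.6, -0.7]
opening: 0.3
```

```bash
python3 - <<'E'
from h import *
go(*cab(-180,0),200,1.406)
crop(robot.get_image('side'),240,190,150,110,5,'pics/c19.png')
t=robot.get_image('top')
crop(t,255,145,120,100,6,'pics/c20.png')
crop(t,150,220,100,75,8,'pics/c21.png')
E
```

```text
pos [476.   12.9  43.9] rot [ 3.134e+00 -1.000e-03  1.410e+00] F [ 0.4  0.6 -0.7] op 0.3 t 31.7
 shift now [  -2.3  -25.3 -156.3] after turn [  -2.5  -26.5 -156.1] turn [ 0.008 -0.001  0.004]
```

View pics/c19.png

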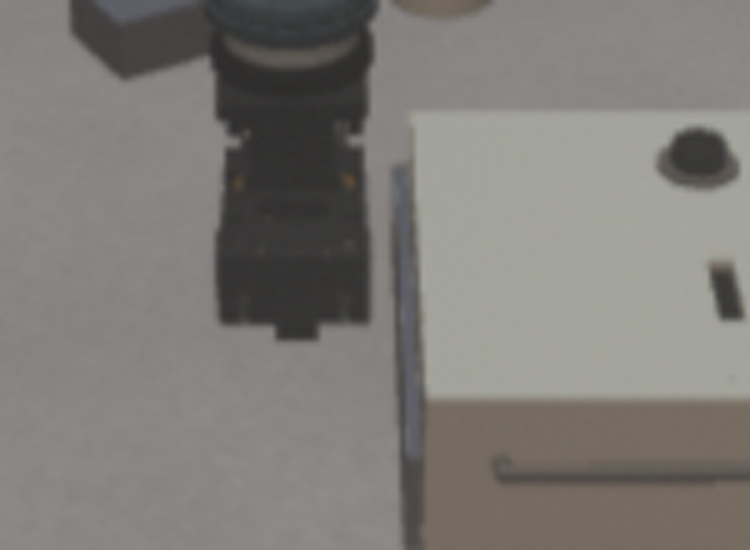

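View pics/c21.png

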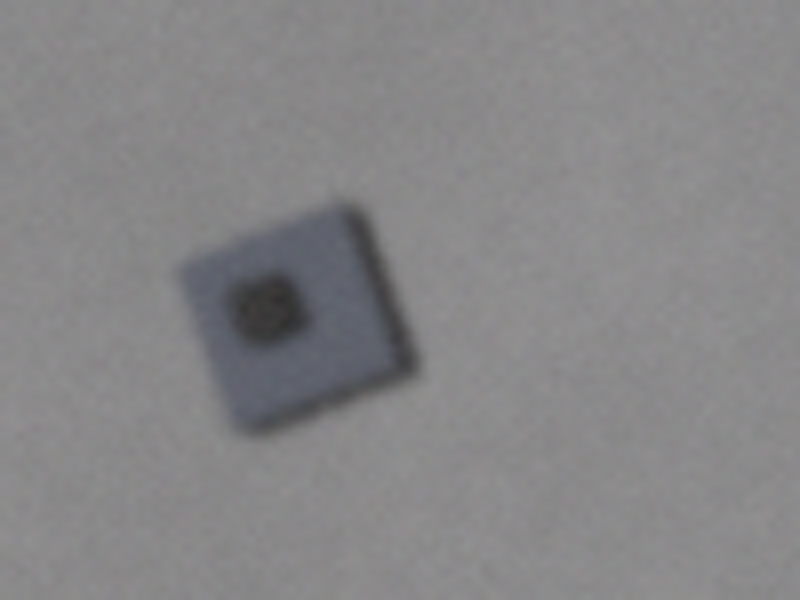

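The drawer stays shut with the gripper clear. The pin head is square with its stand, at crop (270,308). I rise, turn and go to the pin.

move_arm:
  motion:
    - [0,0,-20,0,0,0.12,1]
    - [0,0,-20,0,0,0.12,1]
    - [0,0,-20,0,0,0.12,0]
    - [0,0,-20,0,0,0.12,0]
    - [0,0,-20,0,0,0.12,0]
    - [0,0,-20,0,0,0.12,0]
    - [0,0,-20,0,0,0.12,0]
    - [0,0,0,0,0,0.12,0]

```text
clock: 32.45
eef_pos: [486.5, 9.9, 192.1]
tool_rot: [3.133, -0.014, 0.414]
wrist_force: [1.1, 0.0, -0.1]
opening: 38.6
```

```bash
python3 - <<'E'
from h import *
t=cv2.imread('pics/t6.png');t=robot.get_image('top')
g=cv2.cvtColor(t[245:275,165:210],cv2.COLOR_BGR2GRAY);hs=cv2.cvtColor(t[245:275,165:210],cv2.COLOR_BGR2HSV)
b=cv2.resize(g,None,fx=8,fy=8,interpolation=cv2.INTER_CUBIC)
m=(b<70).astype(np.uint8)
n,l,st,ce=cv2.connectedComponentsWithStats(m)
for i in range(1,n):
    if st[i,4]>300:
        r=cv2.minAreaRect(np.argwhere(l==i)[:,::-1].astype(np.float32)); 
        q=cv2.boxPoints(r); P=np.array([onz('top',un(p,165,245,8),76)[:2] for p in q]); e=P[1]-P[0]
        print(st[i,4],un(r[0],165,245,8),onz('top',un(r[0],165,245,8),76).round(1),np.linalg.norm(P[1]-P[0]).round(1),np.linalg.norm(P[2]-P[1]).round(1),'ang',np.arctan2(e[1],e[0])%(np.pi/2))
m2=cv2.inRange(cv2.resize(hs,None,fx=8,fy=8,interpolation=cv2.INTER_CUBIC),(100,30,70),(135,255,255))
r=cv2.minAreaRect(np.argwhere(m2>0)[:,::-1].astype(np.float32));P=np.array([onz('top',un(p,165,245,8),40)[:2] for p in cv2.boxPoints(r)]);e=P[1]-P[0];print(P.mean(0),np.linalg.norm(e),np.linalg.norm(P[2]-P[1]),np.arctan2(e[1],e[0])%(np.pi/2))
go(441,390.5,150,0.40)
E
```

```text
347 (196.0200710296631, 253.11770057678223) [455.3 348.7  76. ] 3.3 18.2 ang 0.3514049487497404
3740 (183.15625, 258.40625) [439.1 387.6  76. ] 26.1 24.5 ang 0.32347652577553343
513 (198.9809455871582, 261.1798896789551) [430.8 338.8  76. ] 4.6 27.3 ang 0.29664255642925674
[439.7046172  389.27993127] 66.9431612861364 67.28196196464583 0.3407089237601775
pos [486.1  10.  190.7] rot [ 3.134 -0.013  0.406] F [1.  0.2 0.3] op 42.2 t 32.5
 shift now [ 108.3 -367.7   39.3] after turn [ 106.7 -368.1   40.7] turn [ 0.008 -0.013  0.006]
```

```bash
python3 - <<'E'
from h import *
go(440,390,150,0.345)
E
```

```text
pos [486.1  10.  190.7] rot [ 3.134 -0.013  0.406] F [1.  0.2 0.3] op 42.2 t 32.5
 shift now [ 107.2 -367.7   39.3] after turn [  85.2 -373.2   40.7] turn [ 0.007 -0.014  0.061]
```

move_arm:
  motion:
    - [0,0,0,0.007,-0.014,0.061,0]
    - [9,-38,0,0,0,0,0]
    - [9,-38,0,0,0,0,0]
    - [9,-38,0,0,0,0,0]
    - [9,-38,0,0,0,0,0]
    - [9,-38,0,0,0,0,0]
    - [9,-38,0,0,0,0,0]
    - [9,-38,0,0,0,0,0]

```text
clock: 33.17
eef_pos: [464.9, 283.9, 189.7]
tool_rot: [3.136, -0.006, 0.347]
wrist_force: [1.2, 0.5, 0.1]
opening: 44.0
```

move_arm:
  motion:
    - [9,-38,0,0,0,0,0]
    - [9,-38,0,0,0,0,0]
    - [0,0,0,0,0,0,0]
    - [0,0,0,0,0,0,0]

```text
clock: 33.5
eef_pos: [455.1, 374.4, 186.8]
tool_rot: [3.138, -0.008, 0.368]
wrist_force: [0.0, -0.9, -0.7]
opening: 44.0
```

```bash
python3 - <<'E'
from h import *
go(440,390,110,0.345)
E
```

```text
pos [455.1 374.4 186.8] rot [ 3.138 -0.008  0.368] F [ 0.  -0.9 -0.7] op 44.0 t 33.5
 shift now [ -9.  -20.3  76.6] after turn [ -8.9 -19.8  76.8] turn [ 0.004 -0.008  0.023]
```

move_arm:
  motion:
    - [-9,-20,15,0.004,-0.008,0.023,0]
    - [0,0,20,0,0,0,0]
    - [0,0,20,0,0,0,0]
    - [0,0,12,0,0,0,0]
    - [0,0,0,0,0,0,0]

```text
clock: 33.92
eef_pos: [442.9, 390.0, 116.2]
tool_rot: [-3.141, -0.002, 0.352]
wrist_force: [-1.0, 0.2, 0.2]
opening: 43.9
```

```bash
python3 - <<'E'
from h import *
go(440,390,80,0.345)
E
```

```text
pos [442.9 390.  116.2] rot [-3.141e+00 -2.000e-03  3.520e-01] F [-1.   0.2  0.2] op 43.9 t 33.9
 shift now [-2.8 -1.  36.2] after turn [-2.7 -1.  36.2] turn [-0.001 -0.002  0.007]
```

move_arm:
  motion:
    - [-3,-1,12,0,0,0.007,0]
    - [0,0,12,0,0,0,0]
    - [0,0,12,0,0,0,0]
    - [0,0,0,0,0,0,0]

```text
clock: 34.25
eef_pos: [442.8, 387.9, 79.2]
tool_rot: [-3.141, -0.003, 0.344]
wrist_force: [-1.8, 0.3, -0.9]
opening: 44.2
```

```bash
python3 - <<'E'
from h import *
go(440,390,56,0.345)
E
```

```text
pos [442.8 387.9  79.2] rot [-3.141e+00 -3.000e-03  3.440e-01] F [-1.8  0.3 -0.9] op 44.2 t 34.2
 shift now [-2.  -2.9 23.2] after turn [-1.9 -2.9 23.2] turn [-0.    -0.003 -0.001]
```

move_arm:
  motion:
    - [-3,-3,8,0,-0.003,0,0]
    - [0,0,8,0,0,0,0]
    - [0,0,8,0,0,0,0]
    - [0,0,0,0,0,0,0]

```text
clock: 34.58
eef_pos: [440.4, 389.9, 54.2]
tool_rot: [-3.141, -0.002, 0.344]
wrist_force: [-0.3, -0.4, -0.3]
opening: 44.1
```

```bash
python3 - <<'E'
from h import *
go(440,390,56,0.345)
crop(robot.get_image('side'),215,150,100,70,7,'pics/c22.png')
E
```

```text
pos [440.4 389.9  54.2] rot [-3.141e+00 -2.000e-03  3.440e-01] F [-0.3 -0.4 -0.3] op 44.1 t 34.6
 shift now [-0.3 -0.2 -1.8] after turn [-0.3 -0.2 -1.8] turn [-0.001 -0.002 -0.001]
```

View pics/c22.png

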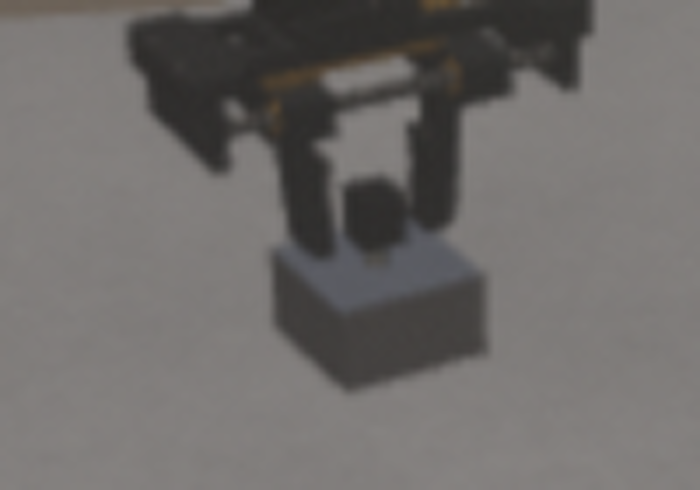

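The fingers straddle the pin head at crop (375,212). Now close and lift.

move_arm:
  motion:
    - [0,0,-1,0,0,0,1]
    - [0,0,0,0,0,0,1]
    - [0,0,0,0,0,0,1]
    - [0,0,0,0,0,0,1]
    - [0,0,0,0,0,0,1]
    - [0,0,0,0,0,0,1]
    - [0,0,0,0,0,0,1]
    - [0,0,0,0,0,0,1]
  grip_force: 25

```text
clock: 35.3
eef_pos: [442.0, 391.2, 58.1]
tool_rot: [-3.14, -0.006, 0.344]
wrist_force: [0.6, 0.4, -1.2]
opening: 21.9
```

```bash
python3 - <<'E'
from h import *
go(440,390,56,0.345)
E
```

```text
pos [442.  391.2  58.1] rot [-3.14  -0.006  0.344] F [ 0.6  0.4 -1.2] op 21.9 t 35.3
 shift now [-2.2  0.4  2.1] after turn [-2.2  0.4  2.1] turn [-0.001 -0.006 -0.001]
```

move_arm:
  motion:
    - [0,0,-10,0,0,0,1]
    - [0,0,-20,0,0,0,1]
    - [0,0,-20,0,0,0,1]
    - [0,0,-25,0,0,0,1]
    - [0,0,-30,0,0,0,1]
    - [0,0,-30,0,0,0,1]
    - [0,0,0,0,0,0,1]
    - [0,0,0,0,0,0,1]

```text
clock: 35.97
eef_pos: [441.7, 390.6, 202.8]
tool_rot: [-3.14, -0.009, 0.344]
wrist_force: [0.4, 0.3, -1.2]
opening: 21.6
```

```bash
python3 - <<'E'
from h import *
print(cab(50,-40))
go(670,-60,190,-0.165)
s=robot.get_image('side');crop(s,215,100,100,100,6,'pics/c23.png')
E
```

```text
[669.75082453 -62.36935076]
pos [441.7 390.6 202.8] rot [-3.14  -0.009  0.344] F [ 0.4  0.3 -1.2] op 21.6 t 36.0
 shift now [ 62.9 501.2  12.4] after turn [299.2 407.   12.8] turn [-0.004 -0.009  0.509]
```

View pics/c23.png

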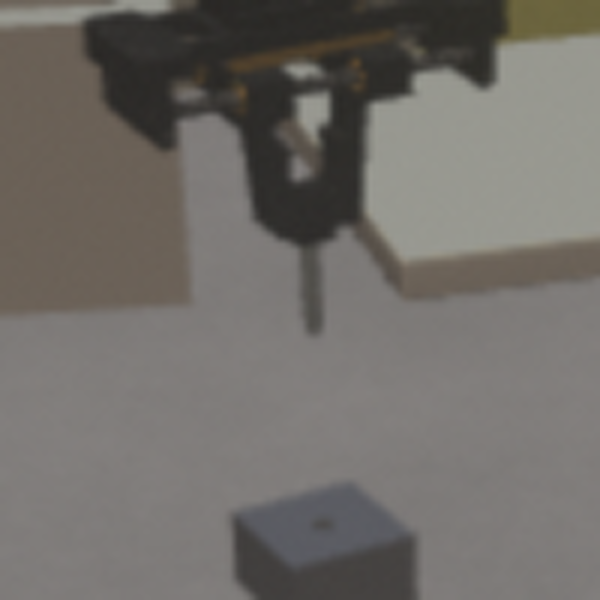

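The pin is held upright and clear of the stand. I turn and carry it to the carrier.

move_arm:
  motion:
    - [0,0,0,0,-0.009,0.12,1]
    - [0,0,0,0,0,0.12,1]
    - [0,0,0,0,0,0.12,1]
    - [0,0,0,0,0,0.12,1]
    - [21,29,0,0,0,0.03,1]
    - [21,29,0,0,0,0,1]
    - [21,29,0,0,0,0,1]
    - [21,29,0,0,0,0,1]

```text
clock: 36.68
eef_pos: [497.5, 262.2, 193.5]
tool_rot: [3.139, 0.014, -0.18]
wrist_force: [0.3, 0.1, -1.2]
opening: 21.8
```

move_arm:
  motion:
    - [21,29,0,0,0,0,1]
    - [21,29,0,0,0,0,1]
    - [21,29,0,0,0,0,1]
    - [21,29,0,0,0,0,1]
    - [21,29,0,0,0,0,1]
    - [21,29,0,0,0,0,1]
    - [0,0,0,0,0,0,1]
    - [0,0,0,0,0,0,1]

```text
clock: 37.35
eef_pos: [588.8, 51.2, 179.9]
tool_rot: [3.134, 0.031, -0.187]
wrist_force: [-0.7, 0.0, -1.0]
opening: 21.9
```

```bash
python3 - <<'E'
from h import *
go(670,-60,175,-0.165)
E
```

```text
pos [588.8  51.2 179.9] rot [ 3.134  0.031 -0.187] F [-0.7  0.  -1. ] op 21.9 t 37.4
 shift now [100.5  94.2   2.5] after turn [98.4 96.4  4.9] turn [ 0.008  0.031 -0.022]
```

move_arm:
  motion:
    - [20,19,-4,0.008,0.031,-0.022,1]
    - [20,19,-3,0,0,0,1]
    - [20,19,-2,0,0,0,1]
    - [20,19,0,0,0,0,1]
    - [15,18,0,0,0,0,1]
    - [0,0,0,0,0,0,1]
    - [0,0,0,0,0,0,1]

```text
clock: 37.93
eef_pos: [663.6, -53.8, 179.3]
tool_rot: [-3.138, 0.015, -0.158]
wrist_force: [-0.5, 0.7, -0.7]
opening: 22.2
```

```bash
python3 - <<'E'
from h import *
go(670,-60,165,-0.165)
s=robot.get_image('side');crop(s,340,180,80,80,7.5,'pics/c24.png')
E
```

```text
pos [663.6 -53.8 179.3] rot [-3.138  0.015 -0.158] F [-0.5  0.7 -0.7] op 22.2 t 37.9
 shift now [ 7.5  5.1 14.1] after turn [ 7.3  5.  14.3] turn [-0.003  0.015  0.007]
```

View pics/c24.png

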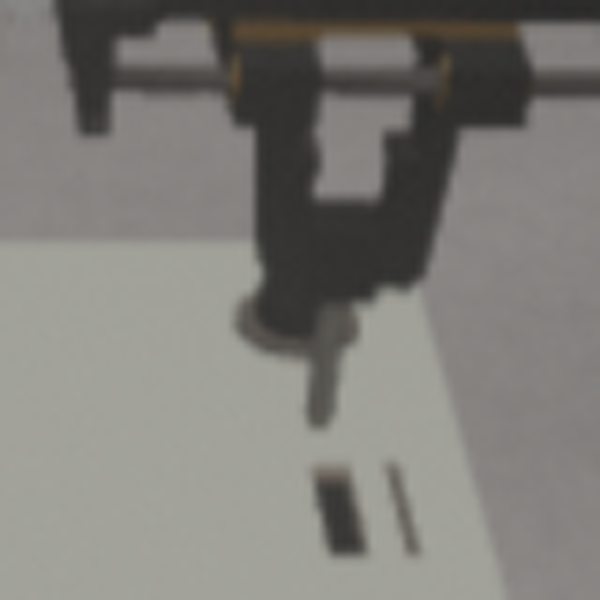

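```bash
cat >> h.py <<'E'
def tipworld(L=57):
    s=robot.read_state();R=Ro.from_euler('xyz',s['tool_rot']).as_matrix(); return s['eef_pos']+R@[0,0,L]
E
python3 - <<'E'
from h import *
X=tipworld();print(X.round(1)); p=proj('side',X)[0]; print('pred tip crop',((p-[340,180]+.5)*7.5-.5).round(0))
# same heights: camera-derived position of tip at its z
for z in(X[2]-2,X[2],X[2]+2): print(z,onz('side',un((319,424),340,180,7.5),z).round(1))
# slot corners in side view at z95
for p in((312,468),(348,466),(366,553),(331,556)): 
    W=onz('side',un(p,340,180,7.5),95)[:2]-C0;print((np.cos(TH)*W[0]+np.sin(TH)*W[1]).round(1),(-np.sin(TH)*W[0]+np.cos(TH)*W[1]).round(1))
t=robot.get_image('top');crop(t,300,150,80,60,8,'pics/c25.png')
E
```

```text
[662.5 -53.4 122.1]
pred tip crop [317. 424.]
120.11564100355729 [664.  -50.9 120.1]
122.11564100355729 [662.9 -53.8 122.1]
124.11564100355729 [661.9 -56.7 124.1]
44.1 -17.2
55.8 -16.1
54.7 -64.1
43.6 -65.6
```

```bash
cat >> h.py <<'E'
def tipgo(x,y,z,L=57):
    T=tipworld(L);d=T[:2]-C0;print('tip cab',(np.cos(TH)*d[0]+np.sin(TH)*d[1]).round(1),(-np.sin(TH)*d[0]+np.cos(TH)*d[1]).round(1),T[2].round(1))
    W=cab(x,y); go(W[0],W[1],z+L,-0.165)
E
python3 - <<'E'
from h import *
tipgo(49.8,-26,105)
E
```

```text
tip cab 41.2 -31.9 122.4
pos [663.2 -53.2 179.4] rot [-3.139  0.015 -0.157] F [-0.6  0.1 -0.1] op 21.9 t 38.0
 shift now [ 8.1 -5.9 17.3] after turn [ 7.8 -6.1 17.4] turn [-0.003  0.015  0.008]
```

move_arm:
  motion:
    - [8,-6,5,-0.003,0.015,0.008,1]
    - [0,0,5,0,0,0,1]
    - [0,0,5,0,0,0,1]
    - [0,0,0,0,0,0,1]

```text
clock: 38.37
eef_pos: [671.0, -42.7, 162.6]
tool_rot: [-3.141, -0.0, -0.161]
wrist_force: [-0.2, 0.4, -2.2]
opening: 21.8
```

```bash
python3 - <<'E'
from h import *
tipgo(49.8,-26,100)
E
```

```text
tip cab 48.0 -20.4 105.6
pos [671.  -42.7 162.6] rot [-3.141 -0.    -0.161] F [-0.2  0.4 -2.2] op 21.8 t 38.4
 shift now [1.8 5.6 5.6] after turn [1.8 5.6 5.6] turn [-0.    -0.     0.004]
```

move_arm:
  motion:
    - [1.8,5.5,2,0,0,0.004,1]
    - [0,0,0,0,0,0,1]
    - [0,0,0,0,0,0,1]

```text
clock: 38.62
eef_pos: [671.3, -47.4, 159.7]
tool_rot: [-3.141, 0.001, -0.163]
wrist_force: [0.1, -0.5, -1.4]
opening: 21.6
```

```bash
python3 - <<'E'
from h import *
tipgo(49.8,-26,97)
s=robot.get_image('side');crop(s,340,180,80,80,7.5,'pics/c26.png')
E
```

```text
tip cab 49.0 -25.0 102.7
pos [671.3 -47.4 159.7] rot [-3.141e+00  1.000e-03 -1.630e-01] F [ 0.1 -0.5 -1.4] op 21.6 t 38.6
 shift now [0.7 1.  5.7] after turn [0.7 1.  5.7] turn [-0.001  0.001  0.002]
```

View pics/c26.png

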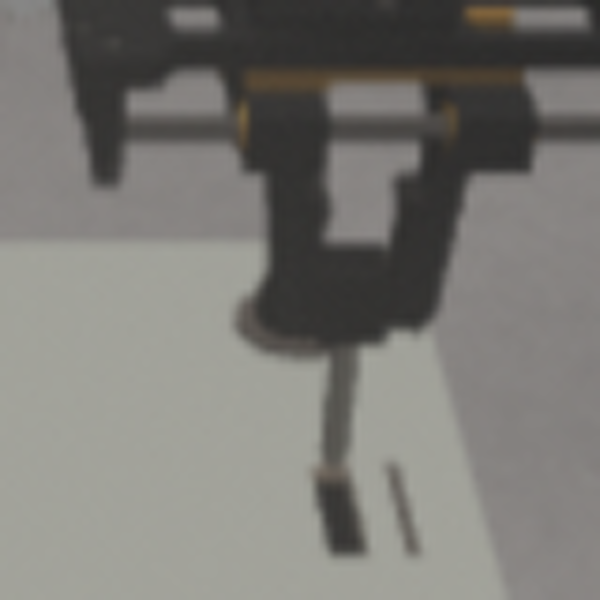

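The tip is over the slot's +y end, at crop (333,468). Slowly down.

move_arm:
  motion:
    - [0.8,1,4,0,0,0,1]
    - [0,0,4,0,0,0,1]
    - [0,0,0,0,0,0,1]
  grip_force: 40

```text
clock: 38.92
eef_pos: [672.3, -49.5, 151.7]
tool_rot: [-3.141, -0.0, -0.164]
wrist_force: [-1.3, -0.9, -1.2]
opening: 21.5
```

```bash
python3 - <<'E'
from h import *
tipgo(49.8,-26,90)
E
```

```text
tip cab 50.4 -26.9 94.7
pos [672.3 -49.5 151.7] rot [-3.141 -0.    -0.164] F [-1.3 -0.9 -1.2] op 21.5 t 38.9
 shift now [-0.6 -0.9  4.7] after turn [-0.6 -0.9  4.7] turn [-0.    -0.     0.001]
```

move_arm:
  motion:
    - [-0.5,-0.5,3,0,0,0,1]
    - [0,0,3,0,0,0,1]
    - [0,0,0,0,0,0,1]

```text
clock: 39.17
eef_pos: [671.8, -49.1, 144.9]
tool_rot: [-3.141, -0.0, -0.164]
wrist_force: [0.2, 0.2, -0.8]
opening: 21.8
```

```bash
python3 - <<'E'
from h import *
tipgo(49.8,-26,90)
E
```

```text
tip cab 49.9 -26.6 87.9
pos [671.8 -49.1 144.9] rot [-3.141 -0.    -0.164] F [ 0.2  0.2 -0.8] op 21.8 t 39.2
 shift now [-0.1 -0.6 -2.1] after turn [-0.1 -0.6 -2.1] turn [-0.    -0.     0.001]
```

The tip is 7 mm below the top face with no side load, so it is inside the slot. Further down to the plate at about 81.

move_arm:
  motion:
    - [0,-1,3,0,0,0,1]
    - [0,0,3,0,0,0,1]
    - [0,0,2,0,0,0,1]
    - [0,0,0,0,0,0,1]

```text
clock: 39.5
eef_pos: [672.9, -48.2, 138.2]
tool_rot: [3.142, -0.003, -0.164]
wrist_force: [0.7, -0.0, -0.4]
opening: 21.5
```

```bash
python3 - <<'E'
from h import *
tipgo(49.8,-26,80)
E
```

```text
tip cab 50.9 -25.5 81.2
pos [672.9 -48.2 138.2] rot [ 3.142e+00 -3.000e-03 -1.640e-01] F [ 0.7 -0.  -0.4] op 21.5 t 39.5
 shift now [-1.   0.5  1.2] after turn [-1.   0.5  1.2] turn [ 0.    -0.003  0.001]
```

move_arm:
  motion:
    - [-1,0,3,0,-0.003,0,1]
    - [0,0,2,0,0,0,1]

```text
clock: 39.67
eef_pos: [673.7, -48.4, 137.7]
tool_rot: [3.141, -0.004, -0.164]
wrist_force: [-7.0, 1.7, 11.9]
opening: 21.6
```

```bash
python3 - <<'E'
from h import *
tipgo(49.8,-26,80)
E
```

```text
tip cab 51.8 -25.6 80.7
pos [673.7 -48.4 137.7] rot [ 3.141 -0.004 -0.164] F [-7.   1.7 11.9] op 21.6 t 39.7
 shift now [-1.8  0.4  0.7] after turn [-1.8  0.4  0.7] turn [ 0.001 -0.004  0.001]
```

Plate contact at tip z≈81. I ease off and sweep towards -y with light pressure.

move_arm:
  motion:
    - [-2.5,0,-1,0,-0.004,0,1]
    - [0,3,0.5,0,0,0,1]

```text
clock: 39.83
eef_pos: [671.1, -50.6, 139.2]
tool_rot: [3.141, -0.001, -0.163]
wrist_force: [0.1, 0.8, -0.5]
opening: 21.3
```

```bash
python3 - <<'E'
from h import *
tipgo(49.8,-29,80)
E
```

```text
tip cab 49.4 -28.2 82.2
pos [671.1 -50.6 139.2] rot [ 3.141e+00 -1.000e-03 -1.630e-01] F [ 0.1  0.8 -0.5] op 21.3 t 39.8
 shift now [0.4 0.9 2.2] after turn [0.4 0.9 2.2] turn [ 0.001 -0.001  0.002]
```

move_arm:
  motion:
    - [0,1,3,0,0,0,1]
    - [-0.5,3,1,0,0,0,1]

```text
clock: 40.0
eef_pos: [671.5, -54.2, 137.8]
tool_rot: [-3.141, -0.005, -0.163]
wrist_force: [0.1, 4.9, 6.1]
opening: 21.7
```

```bash
python3 - <<'E'
from h import *
tipgo(49.8,-34,80)
E
```

```text
tip cab 50.7 -31.6 80.8
pos [671.5 -54.2 137.8] rot [-3.141 -0.005 -0.163] F [0.1 4.9 6.1] op 21.7 t 40.0
 shift now [-0.6  2.4  0.8] after turn [-0.6  2.4  0.8] turn [-0.001 -0.005  0.002]
```

move_arm:
  motion:
    - [-0.5,3,1,0,-0.005,0,1]
    - [-0.5,2,1,0,0,0,1]

```text
clock: 40.17
eef_pos: [671.5, -58.0, 137.9]
tool_rot: [-3.138, -0.005, -0.163]
wrist_force: [-0.5, 4.0, 6.2]
opening: 21.6
```

```bash
python3 - <<'E'
from h import *
tipgo(49.8,-38,80)
E
```

```text
tip cab 51.2 -35.2 80.9
pos [671.5 -58.  137.9] rot [-3.138 -0.005 -0.163] F [-0.5  4.   6.2] op 21.6 t 40.2
 shift now [-1.2  2.6  0.9] after turn [-1.2  2.6  0.9] turn [-0.004 -0.005  0.002]
```

move_arm:
  motion:
    - [-1,3,1,-0.004,-0.005,0,1]
    - [-0.5,2,1,0,0,0,1]

```text
clock: 40.33
eef_pos: [671.0, -61.4, 137.9]
tool_rot: [-3.139, -0.004, -0.163]
wrist_force: [-1.1, 3.8, 7.2]
opening: 21.7
```

```bash
python3 - <<'E'
from h import *
tipgo(49.8,-42,80)
E
```

```text
tip cab 51.3 -38.7 80.9
pos [671.  -61.4 137.9] rot [-3.139 -0.004 -0.163] F [-1.1  3.8  7.2] op 21.7 t 40.3
 shift now [-1.3  3.1  0.9] after turn [-1.3  3.1  0.9] turn [-0.003 -0.004  0.002]
```

move_arm:
  motion:
    - [-1,3,1,-0.003,-0.004,0,1]
    - [-0.5,2,1,0,0,0,1]

```text
clock: 40.5
eef_pos: [670.6, -64.6, 137.8]
tool_rot: [-3.138, -0.004, -0.163]
wrist_force: [-0.8, 4.2, 7.1]
opening: 21.8
```

```bash
python3 - <<'E'
from h import *
tipgo(49.8,-45,80)
E
```

```text
tip cab 51.4 -41.9 80.8
pos [670.6 -64.6 137.8] rot [-3.138 -0.004 -0.163] F [-0.8  4.2  7.1] op 21.8 t 40.5
 shift now [-1.4  2.9  0.8] after turn [-1.4  2.9  0.8] turn [-0.003 -0.004  0.002]
```

move_arm:
  motion:
    - [-1,3,1,-0.003,-0.004,0,1]
    - [-0.5,2,1,0,0,0,1]

```text
clock: 40.67
eef_pos: [670.1, -68.0, 137.6]
tool_rot: [-3.138, -0.004, -0.162]
wrist_force: [-0.3, 4.0, 5.0]
opening: 21.9
```

```bash
python3 - <<'E'
from h import *
tipgo(49.8,-48,80)
E
```

```text
tip cab 51.5 -45.3 80.6
pos [670.1 -68.  137.6] rot [-3.138 -0.004 -0.162] F [-0.3  4.   5. ] op 21.9 t 40.7
 shift now [-1.4  2.5  0.6] after turn [-1.4  2.5  0.6] turn [-0.004 -0.004  0.003]
```

move_arm:
  motion:
    - [-1,3,1.2,-0.003,-0.004,0,1]
    - [-0.5,2,1.2,0,0,0,1]

```text
clock: 40.83
eef_pos: [668.3, -72.6, 135.3]
tool_rot: [-3.141, -0.002, -0.162]
wrist_force: [-0.1, -0.9, -0.3]
opening: 21.7
```

```bash
python3 - <<'E'
from h import *
tipgo(49.8,-51,80)
E
```

```text
tip cab 50.4 -50.3 78.3
pos [668.3 -72.6 135.3] rot [-3.141e+00 -2.000e-03 -1.620e-01] F [-0.1 -0.9 -0.3] op 21.7 t 40.8
 shift now [-0.5  0.7 -1.7] after turn [-0.5  0.7 -1.7] turn [-0.001 -0.002  0.003]
```

The force vanished and the tip fell to 78, so the hole is near y=-50. Straight down.

move_arm:
  motion:
    - [-0.5,0.5,3,0,0,0,1]
    - [0,0,4,0,0,0,1]
    - [0,0,0,0,0,0,1]

```text
clock: 41.08
eef_pos: [666.5, -73.9, 125.4]
tool_rot: [-3.141, 0.001, -0.163]
wrist_force: [-0.3, 0.7, -1.1]
opening: 21.9
```

```bash
python3 - <<'E'
from h import *
tipgo(49.8,-51,60)
E
```

```text
tip cab 48.6 -51.9 68.4
pos [666.5 -73.9 125.4] rot [-3.141e+00  1.000e-03 -1.630e-01] F [-0.3  0.7 -1.1] op 21.9 t 41.1
 shift now [ 1.1 -0.9  8.4] after turn [ 1.1 -0.9  8.4] turn [-0.001  0.001  0.002]
```

move_arm:
  motion:
    - [1,-0.5,5,0,0,0,1]
    - [0,0,5,0,0,0,1]
    - [0,0,0,0,0,0,1]

```text
clock: 41.33
eef_pos: [666.8, -73.6, 112.8]
tool_rot: [-3.141, 0.003, -0.163]
wrist_force: [-0.2, 0.0, 0.4]
opening: 21.3
```

```bash
python3 - <<'E'
from h import *
tipgo(49.8,-51,47)
E
```

```text
tip cab 48.7 -51.5 55.8
pos [666.8 -73.6 112.8] rot [-3.141e+00  3.000e-03 -1.630e-01] F [-0.2  0.   0.4] op 21.3 t 41.3
 shift now [ 1.  -0.5  8.8] after turn [ 0.9 -0.5  8.8] turn [-0.001  0.003  0.002]
```

move_arm:
  motion:
    - [1,-0.5,5,0,0.003,0,1]
    - [0,0,3,0,0,0,1]
    - [0,0,0,0,0,0,1]

```text
clock: 41.58
eef_pos: [667.6, -72.9, 103.1]
tool_rot: [-3.14, 0.001, -0.163]
wrist_force: [-0.1, 0.2, -0.6]
opening: 21.6
```

```bash
python3 - <<'E'
from h import *
tipgo(49.8,-51,46)
E
```

```text
tip cab 49.6 -50.7 46.1
pos [667.6 -72.9 103.1] rot [-3.14e+00  1.00e-03 -1.63e-01] F [-0.1  0.2 -0.6] op 21.6 t 41.6
 shift now [0.2 0.2 0.1] after turn [0.2 0.2 0.1] turn [-0.001  0.001  0.002]
```

The pin is about 1 mm from home with no load. I release and lift away.

move_arm:
  motion:
    - [0,0,0,0,0,0,0.3]
    - [0,0,0,0,0,0,0.1]
    - [0,0,0,0,0,0,0]
    - [0,0,0,0,0,0,0]
    - [0,0,0,0,0,0,0]

```text
clock: 42.0
eef_pos: [668.2, -73.0, 103.8]
tool_rot: [-3.141, -0.0, -0.163]
wrist_force: [-0.2, 0.4, -0.4]
opening: 43.9
```

move_arm:
  motion:
    - [0,0,-15,0,0,0,0]
    - [0,0,-25,0,0,0,0]
    - [0,0,-30,0,0,0,0]
    - [0,0,-30,0,0,0,0]
    - [-20,-30,-20,0,0,0,0]
    - [-20,-30,0,0,0,0,0]
    - [-20,-30,0,0,0,0,0]
    - [-20,-30,0,0,0,0,0]

```text
clock: 42.67
eef_pos: [610.2, 54.6, 231.0]
tool_rot: [-3.141, -0.005, -0.174]
wrist_force: [0.8, 0.1, 0.3]
opening: 44.0
```

move_arm:
  motion:
    - [-20,-30,0,0,0,0,0]
    - [-20,-30,0,0,0,0,0]
    - [-20,-30,0,0,0,0,0]
    - [-20,-30,0,0,0,0,0]
    - [0,0,0,0,0,0,0]
    - [0,0,0,0,0,0,0]

```text
clock: 43.17
eef_pos: [546.6, 198.5, 235.0]
tool_rot: [-3.137, -0.011, -0.168]
wrist_force: [0.8, -0.8, 0.6]
opening: 44.1
```

```bash
python3 - <<'E'
from h import *
go(500,200,200)
t=robot.get_image('top');s=robot.get_image('side')
crop(s,310,205,110,100,7,'pics/c30.png');cv2.imwrite('pics/t30.png',t);cv2.imwrite('pics/s30.png',s)
X=[*cab(49.8,-51),0]
for z in(95,121): print(z,((proj('side',[X[0],X[1],z])[0]-[310,205]+.5)*7-.5).round(0))
E
```

```text
pos [546.6 198.5 235. ] rot [-3.137 -0.011 -0.168] F [ 0.8 -0.8  0.6] op 44.1 t 43.2
 shift now [-46.6   6.5  34.4] after turn [-46.2   6.4  35. ] turn [-0.004 -0.011  0.   ]
95 [532. 318.]
121 [539. 254.]
```

View pics/c30.png

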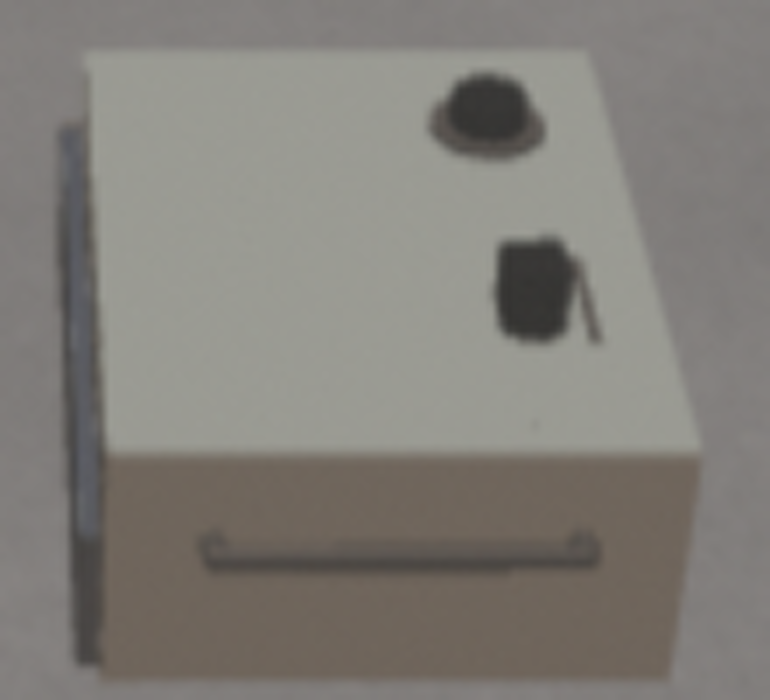

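View pics/t30.png

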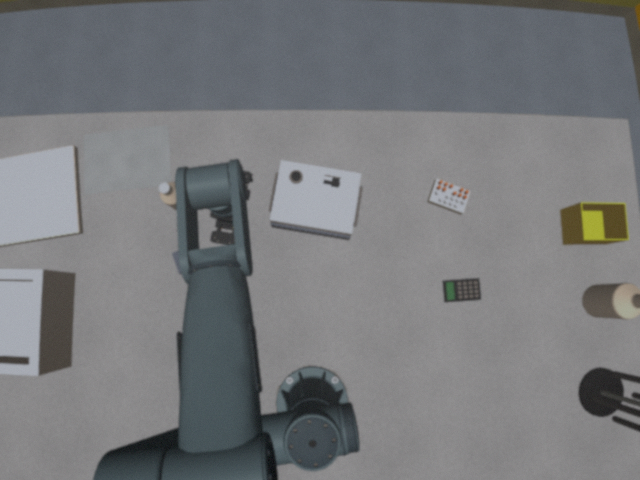

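The pin head sits flat on the carrier top, at crop rows 240–340 as predicted. The drawer front matches its picture when shut at the start, and the bystanders are in place. I hand in.

```bash
python3 - <<'E'
from h import *
print(robot.hand_in())
E
```

```text
the job is handed in; nothing more can be done
None
```

I finished every step of the job and handed it in at about 43 s of the 210 s allowed. `hand_in` reports no verdict, so success is judged from my own checks.

- **Drawer:** I pressed the button and the drawer sprang out freely. All four pots on the bench then went upright into wells 0, 1, 3 and 4. I pushed the drawer to its stop, and it stayed shut once the gripper backed off.
- **Lock pin:** I took the pin from its stand, put its tip in the slot and swept along the plate. It dropped at about y = -50 mm in the carrier frame. I lowered it until it was nearly home, with the tip at 46 mm, and let go.

**Last checks**
- The side view shows the pin head flat on the carrier top, where I predicted it.
- The drawer front looks the same as when it was shut at the start.
- I saw no pots left on the bench. The calculator and tube rack have not moved. The arm partly hid the bottle in the last top view, but the visible part looked unmoved.
- I could not see the pots once the drawer was shut. They were last seen upright just before the push.

**What went less smoothly**
- While setting down the second pot, it landed on a compartment wall at about 9 N. I lifted it and moved it 2 to 3 mm sideways before setting it down. The cameras and the arm disagreed by that much in y.
- The final push on the drawer stop reached about 24 N along the push direction (about 31 N in total), below the 40 N limit.

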